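Charge the milling jar from the chute

ROBOT

A 7-joint arm with a two-finger parallel gripper is mounted at the origin on the work surface. World frame = base frame: x ahead of the robot, y to its left, z up, the work surface at z = 0. Lengths are in m, angles in degrees, forces in N, time in s.
With the tool pointing down it reaches from about 0.4 to 0.85 m from the base axis. Payload 4.5 kg.
Tool frame: the origin (TCP) lies at the very end of the fingers, on their centre line; the grasp point (between the pads) lies 19 mm behind it; x points along the fingers, z is the direction in which the jaws open and shut, and the axes are right-handed (so a half turn about x gives the same grasp; the last joint's range is limited). The gripper opens to 88 mm and grips with 3 to 60 N. Pads are 18 mm wide; open, the fingers measure 123 mm over their backs; the gripper's body (75 mm by 187 mm) begins 45 mm behind the grasp point.
Start: joints at [69.087, 39.483, -11.15, 89.685, 9.013, 51.709, -12.324], TCP at [0.243, -0.576, 0.239] pointing down, gripper open.
Joint ranges: [-172.22, 172.22], [-26.19, 119.32], [-84.43, 86.54], [7.71, 146.69], [-57.33, 237.33], [2.42, 119.75], [-152.13, 152.13]. Speed limits (degrees/s): [147.25, 147.25, 180, 180, 180, 180, 180].

INTERFACE

Orientations are given as a 3x3 rotation matrix whose columns are the frame's x, y, z axes.
In Python, from workcell import * gives the robot as it stands. The module is installed in compiled form; this text tells all that it offers.
- The arm moves only by the shell command python3 -m pendant 'ROWS' [FORCE]. ROWS is JSON, a list of rows, each a list of 3 entries, a list of its own where there are three numbers: the closure, from -1 (fully open) to 1 (shut), then the shift along the tool's x, y, z in cm, then the turn, a rotation vector about the tool's x, y, z in rad. A call has 1 to 8 rows; each row is the pose to reach, as a shift and turn from the pose measured when the call began, along the tool's axes at that moment; what a row does not reach only later rows make up. A row lasts 1/8 s, in which the tool goes at most 62.5 mm and 10.7 degrees, less where a joint would pass 70% of its speed; a pose out of reach is approached as far as the arm can. A call with a gripper value outside its range is refused whole. The fingers move at their own pace and stop on an object; FORCE is the grip in N (left out, the last holds). Time passes only in rows, so rows that repeat a pose let the fingers close. It gives the time, the measured TCP pose, the force and the opening at its end, in the units of the state.
- get_state(): the state, without advancing time (a new reading comes with each control period).
- grab_frame(name): name is "scene" or "top" or "wrist"; returns the picture (420x560x3 uint8, blue, green, red); there is no depth.
- camera_info(name): a dict with "K" (3x3 intrinsics, pixels), "T" (4x4, takes a point from camera to world coordinates); the wrist camera has in their place "tool_from_camera" (4x4, takes a point from camera to tool coordinates, whose origin is the TCP and whose axes are the tool frame's). Camera axes: x right, y up, looking along -z (the intrinsics and any distortion apply to the point x, -y, -z); pixel columns grow to the right and rows downward; lengths in m; the calibration is good to about 2 mm. A picture is of the moment at which its call begins: read the wrist's pose just before it. camera_info takes no time and is no camera call.
- sign_off(): hands the job in, once; it reports no verdict.
Trained networks look in the newest picture that a camera, given by its name, has taken for a name from the list of things; names that differ only in an ending like _2 or _b are one class to them, and where a whole thing is asked for, a point or a joint stands for the part that bears it (a point fixed in the world has none). Each returns a list of dicts, best first, with "confidence" (0 to 1); they miss things now and then, are a little off and sometimes report something else, mostly with a low value. They report only what shows in the picture. A call takes as long as a camera call. They do not tell look-alikes from the thing itself.
- look_for(label, camera): "point" ([x, y, z] in m, in world coordinates, good to about 4 mm: the middle of the surface that is visible of it).
- place_of(label, camera): "point" ([x, y, z] in m, in world coordinates, good to about 4 mm: a listed point, or the origin of a listed thing).
The state is a dict: "time": time; "joints": joint angles; "dq": joint speeds; "joint_efforts": joint torques, N m; "ee_pos": TCP position; "tool_rot": TCP orientation; "contact_force": force on the tool from outside, world axes, zero at the start; "ft_torque": the same for the moment, N m; "opening": finger opening in m.
Only numpy, scipy, OpenCV 4.12 (cv2) and the standard library are available. Lean on these libraries where they do the work, as an engineer would, in place of code of your own. Each camera call takes 0.05 s, during which the arm holds its last target. There are 200 camera calls.

TASK

Swing the cover of the small milling jar right off its neck, then pick up the steel chute by its handle and tip it so that all five grinding slugs slide down it through the neck into the jar, without touching the slugs with the gripper. Lay the empty chute back on its white pad, right way up and along the middle of the pad, and swing the cover fully shut over the neck. Leave the other things on the bench where they stand.

Things in the scene. Friction and masses are not known exactly. Their poses are not given: they have to be found in the camera images.
- jar: Fixed steel milling jar, 90 mm across, on a 130 mm square foot plate 6 mm thick. Shoulder slopes in from 64 to 80 mm height to a round neck, 48 mm outside, 40 mm inside, rim 95 mm up. Origin: centre of the underside, z up. The cover's pivot pin, 14 mm across and 106 mm tall, stands 52 mm from the axis on the jar's -x side. Left or right of the bench, yaw varies.
- jar_neck (a point): Centre of the neck opening, at the height of the rim (95 mm up).
- jar_in (a point): Centre of the jar's inner floor (6 mm up).
- cover (a joint): Angle of the flat steel swing cover (disc 52 mm across, underside 2 mm above the rim, top face 102 mm up) about its vertical pivot: 0 = fully shut on a stop, disc centred over the neck; grows counterclockwise from above to a stop at 2.0 rad; starts in 0 to 0.5. The neck is uncovered from 1.2 rad on. It stays where left; about 1.2 N at the knob turns it.
- cover_pivot (a point): Point on the vertical pivot axis of the cover, 97 mm up; does not move with the cover.
- cover_knob (a point): Grip point on the cover's knob: an upright black post 12 mm across and 40 mm tall (from 102 to 142 mm up) at the centre of the cover's disc, 52 mm from the pivot axis; this point is 128 mm up, 26 mm above the cover's top face.
- chute: Loose steel chute, 0.16 to 0.28 kg: open-topped channel 160 mm long, 28 mm wide (22 inside), 22 mm high, floor and walls 3 mm, smooth: slugs slide from a tilt of 13 to 19 degrees. Origin on the underside; x points to the open mouth (x = 85 mm), closed end at x = -75 mm; z up. A bridge across the walls, x = -28 to 18 mm, carries the handle. Starts level on the pad, slugs inside.
- chute_grip (a point): Point in the handle, a black upright block 50 mm long (along the chute's x), 16 mm thick (along y), 37 to 79 mm above the chute's underside. This point: x = -5 mm, y = 0, 62 mm up; grip here, fingers closing along the chute's y.
- chute_lip (a point): Middle of the floor's edge at the open mouth, on the upper side of the floor (x = 85 mm, y = 0, z = 3 mm in the chute's frame).
- pad: Fixed flat white laminate pad, 220 mm (x) by 90 mm (y), 6 mm thick, on the bench; origin: centre of its underside. The chute starts on it, lengthways, roughly centred.
- slug0: Dark steel grinding slug, an upright cylinder 14 mm across and 12 mm tall, 15 g, origin at the centre of its underside. The five slugs start in a row on the chute's floor, from near the closed end to under the handle's bridge, and slide easily; this is number 0 counted from the closed end.
- slug1: Dark steel grinding slug, an upright cylinder 14 mm across and 12 mm tall, 15 g, origin at the centre of its underside. The five slugs start in a row on the chute's floor, from near the closed end to under the handle's bridge, and slide easily; this is number 1 counted from the closed end.
- slug2: Dark steel grinding slug, an upright cylinder 14 mm across and 12 mm tall, 15 g, origin at the centre of its underside. The five slugs start in a row on the chute's floor, from near the closed end to under the handle's bridge, and slide easily; this is number 2 counted from the closed end.
- slug3: Dark steel grinding slug, an upright cylinder 14 mm across and 12 mm tall, 15 g, origin at the centre of its underside. The five slugs start in a row on the chute's floor, from near the closed end to under the handle's bridge, and slide easily; this is number 3 counted from the closed end.
- slug4: Dark steel grinding slug, an upright cylinder 14 mm across and 12 mm tall, 15 g, origin at the centre of its underside. The five slugs start in a row on the chute's floor, from near the closed end to under the handle's bridge, and slide easily; this is number 4 counted from the closed end.
- amber: Bystander: amber glass bottle, 66 mm across, 140 mm tall, origin under its centre; close to the jar on its +x side.
- wash: Bystander: white wash bottle, 52 mm across, 169 mm tall with its blue spout, which juts 33 mm out along its own -x at the top; origin under its centre; close beside the jar on its +y or -y side.
- beaker: Bystander: glass beaker, 56 mm across, 75 mm tall, origin under its centre; close beside the jar, on the side opposite the wash bottle.
- dishes: Bystander: stack of clear round dishes, 60 mm across, 39 mm tall, origin under its centre; beside the pad.
- vial: Bystander: small glass jar with a white cap, 36 mm across, 65 mm tall, origin under its centre; beside the pad, on the side opposite the dishes.
- cylinder: Bystander: tall glass measuring cylinder, 210 mm tall, on a blue foot 64 mm across, tube 26 mm; origin under its centre; towards the back.
There are look-alikes about, which are no part of the job. There is more than one size of the chute; the one meant has the size given above.

How it is judged:
By the outcome, as a careful person would: the job done as asked, in the order asked, and still so for the second after the job is handed in, with the robot touching nothing.
It also fails if it takes over 72 s, if anything falls off the work surface, if the arm or the gripper's body presses on something with over 40 N, if the wrist force passes 120 N, or if a joint passes its speed limit or range.

## Working session

There is one attempt and no reset: what is moved stays moved. The work goes in short steps, Python scripts to look and compute and a shell command to move; the robot and the scene stay as the last step left them, time stands still between calls to the robot, and variables do not carry over. Pictures are saved under pics/ and viewed, about 8 in all and at most 12, crops included, and the job is handed in when it is done.

```bash
mkdir -p pics
cat > h.py <<'E'
from workcell import *
import numpy as np, cv2
from scipy.spatial.transform import Rotation as R
def proj(P,cam):
    c=camera_info(cam);T=np.array(c["T"]);K=np.array(c["K"])
    p=np.linalg.inv(T)@np.append(P,1);q=np.array([p[0],-p[1],-p[2]]);u=K@q;return u[:2]/u[2]
def atz(uv,z,cam):
    c=camera_info(cam);T=np.array(c["T"]);K=np.array(c["K"])
    d=np.linalg.inv(K)@np.array([uv[0],uv[1],1.]);d=T[:3,:3]@np.array([d[0],-d[1],-d[2]]);o=T[:3,3]
    return o+d*(z-o[2])/d[2]
def st():
    s=get_state();print('t',s['time'],'p',np.round(s['ee_pos'],4),'op',s['opening'],'F',np.round(s['contact_force'],1));print(np.round(s['tool_rot'],3).tolist(),np.round(s['joints'],1));return s
E
python3 - <<'E'
from h import *
st()
for c in("scene","top"):
    im=grab_frame(c);cv2.imwrite(f'pics/{c}.png',im)
    print(c,{k:v for k,v in camera_info(c).items() if k not in 'KT'})
    for l in("jar","jar_neck","cover_pivot","cover_knob","chute","chute_grip","chute_lip","pad","amber","wash","beaker","dishes","vial","cylinder"):
        print(c,l,[(np.round(d["point"],3).tolist(),round(d["confidence"],2),np.round(proj(d["point"],c)).tolist()) for d in place_of(l,c)][:4])
E
```

```text
t 0.0 p [ 0.2424 -0.5754  0.2379] op 0.08802150519269321 F [ 0.4 -0.2 -0.5]
[[-0.001, 0.921, 0.388], [0.002, 0.388, -0.921], [-1.0, -0.0, -0.002]] [ 69.1  39.5 -11.1  89.7   9.   51.7 -12.3]
scene {}
scene jar [([0.551, -0.158, 0.003], 0.93, [218.0, 223.0]), ([0.482, 0.258, 0.0], 0.51, [346.0, 262.0])]
scene jar_neck [([0.549, -0.158, 0.093], 0.73, [217.0, 199.0]), ([0.566, 0.225, 0.01], 0.73, [321.0, 271.0])]
scene cover_pivot [([0.499, -0.15, 0.096], 0.57, [230.0, 191.0]), ([0.549, -0.157, 0.005], 0.38, [219.0, 222.0])]
scene cover_knob [([0.553, -0.134, 0.126], 0.65, [222.0, 193.0])]
scene chute [([0.492, 0.255, 0.005], 0.81, [343.0, 262.0]), ([0.288, 0.474, 0.003], 0.66, [442.0, 253.0])]
scene chute_grip [([0.486, 0.255, 0.068], 0.95, [346.0, 244.0]), ([0.282, 0.468, 0.092], 0.78, [446.0, 227.0]), ([0.276, -0.2, 0.087], 0.76, [259.0, 159.0]), ([0.67, -0.174, -0.0], 0.47, [189.0, 241.0])]
scene chute_lip [([0.568, 0.225, 0.01], 0.76, [321.0, 271.0]), ([0.337, -0.313, 0.003], 0.66, [224.0, 178.0]), ([0.406, 0.461, 0.004], 0.65, [422.0, 273.0]), ([0.481, 0.257, 0.003], 0.53, [346.0,
[... 909 characters left out ...]
0.485, 0.257, 0.065], 0.58, [212.0, 220.0])]
top chute_lip [([0.569, 0.221, 0.009], 0.92, [227.0, 193.0]), ([0.407, 0.462, -0.001], 0.7, [145.0, 250.0]), ([0.334, -0.314, 0.004], 0.62, [414.0, 272.0])]
top pad [([0.484, 0.264, 0.001], 0.78, [213.0, 223.0])]
top amber [([0.668, -0.175, 0.0], 0.74, [361.0, 159.0])]
top wash [([0.518, -0.252, -0.002], 0.74, [389.0, 209.0])]
top beaker [([0.56, -0.05, -0.0], 0.78, [320.0, 196.0])]
top dishes [([0.479, 0.365, -0.001], 0.66, [179.0, 225.0]), ([0.483, 0.261, 0.0], 0.34, [214.0, 223.0]), ([0.546, -0.161, 0.001], 0.31, [358.0, 200.0])]
top vial [([0.431, 0.166, 0.001], 0.41, [247.0, 240.0])]
top cylinder [([0.752, 0.011, 0.002], 0.8, [298.0, 132.0])]
```

```bash
python3 -c "
import cv2,numpy as np
cv2.imwrite('pics/both.png',cv2.resize(np.vstack([cv2.imread('pics/scene.png'),cv2.imread('pics/top.png')])[:, :],(560,840))[:0+840]) if 0 else None"
```

```text
(no output)
```

View pics/top.png

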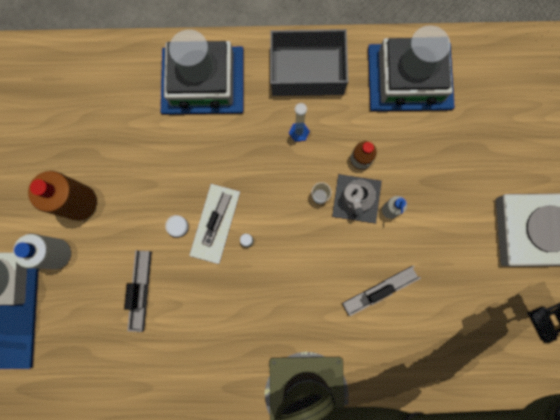

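View pics/scene.png

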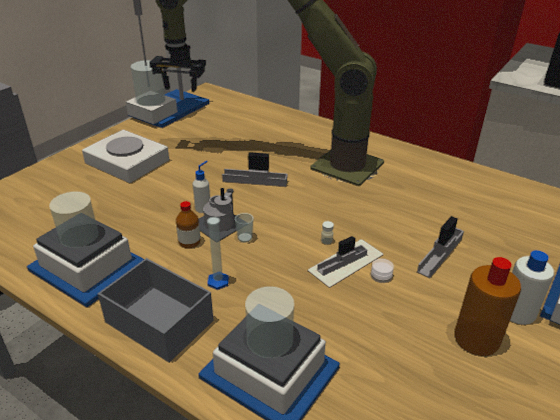

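The top view shows the jar with its dark foot at (358,198), knob near (354,190), and pivot at (360,213). The wash bottle is at (397,205), the beaker at (320,195) and the amber bottle at (364,152).

Three things could be the chute:
- (217,218), on the white pad, about 55 px ≈ 160 mm long
- (138,290), bare bench, about 80 px, so too long
- (380,290), bare bench, about 80 px, so too long

I choose the one on the pad and will check it in a crop.

```bash
cat >> h.py <<'E'
def down(yaw,tilt=0):  # chute-like frame heading yaw, mouth-down tilt (deg) -> tool rot
    C=R.from_euler('ZY',[yaw,tilt],degrees=True).as_matrix()
    return np.column_stack([-C[:,2],-C[:,0],C[:,1]])
def rel(p,Rt,s=None):
    s=s or get_state();A=np.array(s['tool_rot']);d=A.T@(np.array(p)-s['ee_pos'])*100
    v=R.from_matrix(A.T@Rt).as_rotvec();print('shift cm',np.round(d,2).tolist(),'turn',np.round(v,3).tolist(),'dist',round(np.linalg.norm(d),1),'deg',round(np.degrees(np.linalg.norm(v)),1))
def wpix(uv,z,s):
    c=camera_info("wrist");K=np.array(c["K"]);W=np.eye(4);W[:3,:3]=s['tool_rot'];W[:3,3]=s['ee_pos'];T=W@np.array(c["tool_from_camera"])
    d=np.linalg.inv(K)@np.array([uv[0],uv[1],1.]);d=T[:3,:3]@np.array([d[0],-d[1],-d[2]]);o=T[:3,3];return o+d*(z-o[2])/d[2]
E
python3 - <<'E'
from h import *
im=cv2.imread('pics/top.png')
f=lambda x,y:cv2.resize(im[y-50:y+50,x-45:x+45],None,fx=2.9,fy=4/1.4,interpolation=cv2.INTER_CUBIC)
cv2.imwrite('pics/crop.png',np.hstack([f(217,220),f(138,290),f(380,290)]))
print(np.round(camera_info("wrist")["tool_from_camera"],3).tolist())
rel([0.55,-0.12,0.26],down(-90))
E
```

```text
[[-0.0, 0.28, -0.96, -0.146], [-0.001, 0.96, 0.28, 0.071], [1.0, 0.001, -0.0, -0.0], [0.0, 0.0, 0.0, 1.0]]
shift cm [-2.13, 46.02, -30.08] turn [-1.172, 0.0, 0.0] dist 55.0 deg 67.1
```

View pics/crop.png

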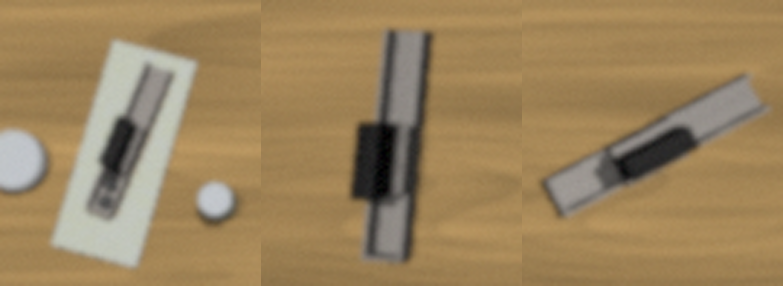

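The crop confirms the choice. The left chute lies on the white pad, is clearly the shortest, and has slugs at its closed end (around crop pixel (105,190)). The other two are bigger and empty. Moving above the jar.

```bash
python3 -m pendant '[[-1,[-2.1,6,-4],[-0.15,0,0]],[-1,[-2.1,11.5,-7.5],[-0.3,0,0]],[-1,[-2.1,17,-11],[-0.45,0,0]],[-1,[-2.1,22.5,-14.5],[-0.6,0,0]],[-1,[-2.1,28,-18],[-0.75,0,0]],[-1,[-2.1,33.5,-22],[-0.9,0,0]],[-1,[-2.1,39,-25.5],[-1.03,0,0]],[-1,[-2.1,43,-28],[-1.17,0,0]]]' 20
python3 - <<'E'
from h import *
s=st()
cv2.imwrite('pics/w1.png',grab_frame("wrist"))
for l in("jar","jar_neck","cover_pivot","cover_knob","wash","beaker","amber"):
    print(l,[(np.round(d["point"],3).tolist(),round(d["confidence"],2)) for d in place_of(l,"wrist")][:2])
E
```

```text
time: 2.5
ee_pos: [0.5223, -0.1625, 0.26]
tool_rot: [[0.001, -0.002, 1.0], [-0.001, 1.0, 0.002], [-1.0, -0.001, 0.001]]
contact_force: [1.0, -0.5, 0.1]
opening: 0.0884
t 2.5 p [ 0.5223 -0.1625  0.26  ] op 0.08836678918859212 F [ 1.  -0.5  0.1]
[[0.001, -0.002, 1.0], [-0.001, 1.0, 0.002], [-1.0, -0.001, 0.001]] [ 30.2  34.  -29.3 101.3  20.9  50.2  -8.3]
jar [([0.553, -0.155, -0.001], 0.72)]
jar_neck [([0.548, -0.158, 0.096], 0.65)]
cover_pivot [([0.5, -0.149, 0.096], 0.85)]
cover_knob [([0.554, -0.133, 0.128], 0.87)]
wash [([0.516, -0.254, 0.001], 0.71)]
beaker [([0.563, -0.05, 0.001], 0.7)]
amber [([0.67, -0.175, 0.004], 0.96)]
```

View pics/w1.png

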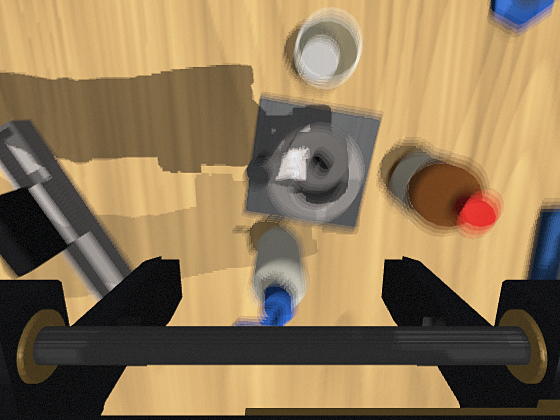

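The wrist view shows the jar with its knob at about (315,160). The beaker is at (325,48), the amber bottle at (450,195) and the wash bottle at (278,290). The networks agree with the top and scene views to within 3 mm. Next I align over the knob and close the fingers partway.

```bash
python3 -m pendant '[[0.3,[4,3,3.1],[0,0,0]],[0.3,[8,3,3.1],[0,0,0]],[0.3,[10,3,3.1],[0,0,0]],[0.3,[10,3,3.1],[0,0,0]],[0.3,[10,3,3.1],[0,0,0]]]' 20
python3 - <<'E'
from h import *
s=st()
cv2.imwrite('pics/w2.png',grab_frame("wrist"))
for l in("jar_neck","cover_pivot","cover_knob"):
    print(l,[(np.round(d["point"],3).tolist(),round(d["confidence"],2)) for d in place_of(l,"wrist")][:2])
s=get_state();rel([.5535,-.133,.112],down(-90),s)
E
```

```text
time: 3.52
ee_pos: [0.5518, -0.1371, 0.1604]
tool_rot: [[0.0, 0.007, 1.0], [-0.002, 1.0, -0.007], [-1.0, -0.002, 0.0]]
contact_force: [0.1, 0.3, 0.0]
opening: 0.0401
t 3.525 p [ 0.5518 -0.1371  0.1604] op 0.040145651355368066 F [0.1 0.3 0. ]
[[0.0, 0.007, 1.0], [-0.002, 1.0, -0.007], [-1.0, -0.002, 0.0]] [ 23.6  42.8 -24.6 103.5  26.5  39.4 -16.4]
jar_neck [([0.55, -0.153, 0.097], 0.96)]
cover_pivot []
cover_knob [([0.553, -0.136, 0.124], 0.88)]
shift cm [4.86, 0.36, 0.15] turn [-0.006, 0.001, 0.002] dist 4.9 deg 0.4
```

```bash
python3 -m pendant '[[0.3,[1.5,0.2,0.15],[0,0,0]],[0.3,[3,0.2,0.15],[0,0,0]],[0.3,[4.5,0.2,0.15],[0,0,0]],[0.3,[4.7,0.2,0.15],[0,0,0]],[1,[4.7,0.2,0.15],[0,0,0]],[1,[4.7,0.2,0.15],[0,0,0]],[1,[4.7,0.2,0.15],[0,0,0]],[1,[4.7,0.2,0.15],[0,0,0]]]' 15
python3 - <<'E'
from h import *
s=st();p=s['ee_pos'];pv=np.array([.4985,-.150])
d=p[:2]-pv;print(np.linalg.norm(d),np.degrees(np.arctan2(d[1],d[0])))
a0=np.arctan2(d[1],d[0]);A=np.array(s['tool_rot'])
for a in np.linspace(a0,np.radians(-9+112),8)[1:]:
    t=np.array([*(pv+.052*np.array([np.cos(a),np.sin(a)])+(d-.052*d/np.linalg.norm(d))*0),p[2]]);print(np.round(A.T@(t-p)*100,1),round(np.degrees(a)))
E
```

```text
time: 4.72
ee_pos: [0.5507, -0.1352, 0.1135]
tool_rot: [[-0.004, 0.007, 1.0], [-0.003, 1.0, -0.007], [-1.0, -0.003, -0.004]]
contact_force: [-4.8, 0.2, 2.2]
opening: 0.0112
t 4.725 p [ 0.5507 -0.1352  0.1135] op 0.011216377035339356 F [-4.8  0.2  2.2]
[[-0.004, 0.007, 1.0], [-0.003, 1.0, -0.007], [-1.0, -0.003, -0.004]] [ 21.7  46.6 -21.8 105.3  29.3  34.  -19. ]
0.054282743951101345 15.834744077715776
[ 0.   1.  -0.6] 28
[ 0.   1.9 -1.3] 41
[ 0.   2.7 -2.1] 53
[ 0.   3.2 -3.1] 66
[ 0.   3.6 -4.2] 78
[ 0.   3.7 -5.3] 91
[ 0.   3.5 -6.4] 103
```

```bash
python3 -m pendant '[[1,[0,1,-0.4],[0,0,0]],[1,[0,1.9,-1.1],[0,0,0]],[1,[0,2.7,-2],[0,0,0]],[1,[0,3.3,-3],[0,0,0]],[1,[0,3.6,-4.2],[0,0,0]],[1,[0,3.7,-5.3],[0,0,0]],[1,[0,3.5,-6.3],[0,0,0]],[1,[0,3.5,-6.4],[0,0,0]]]'
python3 - <<'E'
from h import *
s=st();d=s['ee_pos'][:2]-np.array([.497,-.15]);print(np.linalg.norm(d),np.degrees(np.arctan2(d[1],d[0])))
E
```

```text
time: 5.72
ee_pos: [0.4884, -0.0952, 0.1144]
tool_rot: [[0.0, 0.002, 1.0], [0.003, 1.0, -0.002], [-1.0, 0.003, 0.0]]
contact_force: [1.7, 6.8, -1.4]
opening: 0.011
t 5.725 p [ 0.4884 -0.0952  0.1144] op 0.011008177253103452 F [ 1.7  6.8 -1.4]
[[0.0, 0.002, 1.0], [0.003, 1.0, -0.002], [-1.0, 0.003, 0.0]] [ 17.4  42.9 -18.8 117.3  31.4  24.6 -25.8]
0.05542859692997162 98.91840339460227
```

```bash
python3 -m pendant '[[0.3,[0,0,0],[0,0,0]],[0.3,[0,0,0],[0,0,0]],[0.3,[0,0,0],[0,0,0]],[0.3,[-5,0,0],[0,0,0]],[0.3,[-10,0,0],[0,0,0]],[0,[-12,5,0],[-0.1,0,0]],[-0.2,[-12,10,0],[-0.25,0,0]],[-0.2,[-12,15,0],[-0.4,0,0]]]'
python3 - <<'E'
from h import *
s=st();rel([.485,.245,.2],down(-21.7),s)
E
```

```text
time: 6.72
ee_pos: [0.4889, 0.0552, 0.2353]
tool_rot: [[0.001, -0.39, 0.921], [0.002, 0.921, 0.39], [-1.0, 0.001, 0.002]]
contact_force: [0.6, 0.0, -0.3]
opening: 0.053
t 6.725 p [0.4889 0.0552 0.2353] op 0.053033539145672305 F [ 0.6  0.  -0.3]
[[0.001, -0.39, 0.921], [0.002, 0.921, 0.39], [-1.0, 0.001, 0.002]] [ 10.1  32.8 -34.4 111.8  26.5  43.2 -16.7]
shift cm [3.56, 17.62, 7.05] turn [-0.791, 0.002, -0.001] dist 19.3 deg 45.3
```

```bash
python3 -m pendant '[[-0.2,[1,5,2],[-0.15,0,0]],[-0.2,[2,10,4],[-0.3,0,0]],[-0.2,[3.5,14,6],[-0.45,0,0]],[-0.2,[3.5,17.6,7],[-0.6,0,0]],[-0.2,[3.5,17.6,7],[-0.75,0,0]],[-0.2,[3.5,17.6,7],[-0.79,0,0]],[-0.2,[3.5,17.6,7],[-0.79,0,0]],[-0.2,[3.5,17.6,7],[-0.79,0,0]]]'
python3 - <<'E'
from h import *
s=st()
im=grab_frame("wrist");cv2.imwrite('pics/w3.png',im)
for l in("chute","chute_grip","chute_lip","pad","vial","dishes"):
    print(l,[(np.round(d["point"],3).tolist(),round(d["confidence"],2)) for d in place_of(l,"wrist")][:2])
grab_frame("top")
for l in("cover_knob","cover_pivot","jar_neck"): print(l,[(np.round(d["point"],3).tolist(),round(d["confidence"],2)) for d in place_of(l,"top")][:2])
E
```

```text
time: 7.72
ee_pos: [0.4849, 0.2439, 0.2007]
tool_rot: [[0.001, -0.928, 0.373], [0.001, 0.373, 0.928], [-1.0, -0.001, 0.002]]
contact_force: [0.7, 0.7, 0.5]
opening: 0.0529
t 7.725 p [0.4849 0.2439 0.2007] op 0.05288869072167552 F [0.7 0.7 0.5]
[[0.001, -0.928, 0.373], [0.001, 0.373, 0.928], [-1.0, -0.001, 0.002]] [ -6.2  41.6 -43.4 105.5  37.7  48.3  -0.5]
chute [([0.489, 0.254, 0.006], 0.92)]
chute_grip [([0.484, 0.255, 0.064], 0.96)]
chute_lip [([0.572, 0.223, 0.01], 0.81), ([0.407, 0.458, 0.006], 0.5)]
pad [([0.432, 0.278, 0.009], 0.39)]
vial [([0.428, 0.164, 0.0], 0.97)]
dishes [([0.462, 0.269, 0.011], 0.39)]
cover_knob [([0.492, -0.092, 0.128], 0.54)]
cover_pivot [([0.498, -0.151, 0.1], 0.88)]
jar_neck [([0.551, -0.16, 0.095], 0.56)]
```

View pics/w3.png

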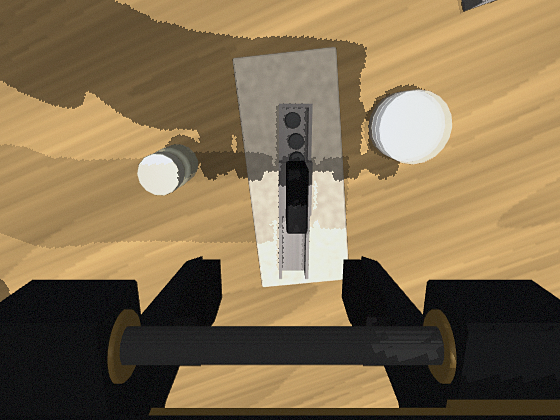

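The wrist view shows the chute on the pad, running from its closed end at about (294,104) to its mouth at about (294,280), with three slugs visible behind the handle. The handle top spans (298,161) to (298,233). The vial is at (160,175) and the dishes at (411,127).

Run:
```python
from h import *
s=get_state()
a,b=wpix((294,104),.028,s),wpix((295,279),.028,s);v=b-a
print('chute',a,b,np.linalg.norm(v),np.degrees(np.arctan2(v[1],v[0])), 'grip',a+v/np.linalg.norm(v)*.070)
h=[wpix(p,.085,s) for p in((288,161),(308,161),(308,233),(287,233))];print('handle',np.round(h,4).tolist(),np.mean(h,0))
P=np.array([wpix(p,.006,s) for p in((233,58),(336,47),(348,281),(263,287))]);m=(P[2]+P[3]-P[0]-P[1])/2
print('pad',np.round(P,4).tolist(),P.mean(0),np.degrees(np.arctan2(m[1],m[0])),np.linalg.norm(m))
```

```text
chute [0.41910687 0.28202206 0.028     ] [0.56807906 0.22502457 0.028     ] 0.15950368308220877 -20.937096336944474 grip [0.484485   0.25700807 0.028     ]
handle [[0.4532, 0.262, 0.085], [0.4585, 0.2752, 0.085], [0.5092, 0.2561, 0.085], [0.5033, 0.2415, 0.085]] [0.48106692 0.25871908 0.085     ]
pad [[0.3646, 0.2479, 0.006], [0.3892, 0.3329, 0.006], [0.6007, 0.2711, 0.006], [0.5747, 0.1882, 0.006]] [0.4823201  0.26002021 0.006     ] -16.06992395861397 0.21941400379446704
```

Run:
```python
from h import *
rel([.4837,.257,.049],down(-21))
```

```text
shift cm [15.17, 0.55, 1.07] turn [-0.013, 0.002, 0.0] dist 15.2 deg 0.8
```

```bash
python3 -m pendant '[[-0.2,[4,0.5,1.1],[-0.013,0,0]],[-0.2,[8,0.5,1.1],[-0.013,0,0]],[-0.2,[11,0.5,1.1],[-0.013,0,0]],[-0.2,[13.5,0.5,1.1],[-0.013,0,0]],[-0.2,[15,0.5,1.1],[-0.013,0,0]],[-0.2,[15.2,0.5,1.1],[-0.013,0,0]],[-0.2,[15.2,0.5,1.1],[-0.013,0,0]]]'
python3 - <<'E'
from h import *
s=st();rel([.4837,.257,.049],down(-21))
E
python3 -m pendant '[[0.6,[0,0,0],[0,0,0]],[0.7,[0,0,0],[0,0,0]],[0.8,[0,0,0],[0,0,0]],[1,[0,0,0],[0,0,0]],[1,[0,0,0],[0,0,0]],[1,[0,0,0],[0,0,0]]]' 50
```

```text
time: 9.15
ee_pos: [0.4846, 0.2575, 0.0493]
tool_rot: [[0.002, -0.933, 0.359], [0.003, 0.359, 0.933], [-1.0, -0.001, 0.003]]
contact_force: [-0.2, 0.2, 0.3]
opening: 0.0525
t 9.15 p [0.4846 0.2575 0.0493] op 0.05249382781831734 F [-0.2  0.2  0.3]
[[0.002, -0.933, 0.359], [0.003, 0.359, 0.933], [-1.0, -0.001, 0.003]] [-14.5  53.9 -31.5 109.8  52.9  31.9 -13.5]
shift cm [0.03, 0.07, -0.08] turn [-0.0, 0.003, 0.001] dist 0.1 deg 0.2
time: 9.9
ee_pos: [0.4846, 0.2573, 0.0494]
tool_rot: [[0.002, -0.933, 0.359], [0.002, 0.359, 0.933], [-1.0, -0.001, 0.003]]
contact_force: [-0.4, -0.8, 2.0]
opening: 0.0157
```

Opening 15.7 mm on a 16 mm handle, so the grasp is good. I lift gently and tip the mouth up a little for transport.

```bash
python3 -m pendant '[[1,[-0.6,0,0],[0,0,0]],[1,[-1.8,0,0],[0,0,-0.03]],[1,[-3.5,0,0],[0,0,-0.07]],[1,[-6,0,0],[0,0,-0.11]],[1,[-9,0,0],[0,0,-0.14]],[1,[-12,0,0],[0,0,-0.17]],[1,[-15,0,0],[0,0,-0.17]],[1,[-17,0,0],[0,0,-0.17]]]'
python3 - <<'E'
from h import *
s=st()
cv2.imwrite('pics/s2.png',cv2.resize(grab_frame("scene")[150:320,170:450],None,fx=2.5,fy=2.5))
for l in("chute_lip","chute_grip","chute"): print(l,[(np.round(d["point"],3).tolist(),round(d["confidence"],2)) for d in place_of(l,"scene")][:2])
A=np.array(s['tool_rot']);p=np.array(s['ee_pos'])
for k in np.linspace(0,1,17)[1:]:
    t=p*(1-k)+np.array([.55,-.02,.26])*k
    Rt=down(-21-69*k,-10)
    print(np.round(A.T@(t-p)*100,1).tolist(),np.round(R.from_matrix(A.T@Rt).as_rotvec(),2).tolist())
E
```

```text
time: 10.9
ee_pos: [0.4836, 0.2576, 0.2214]
tool_rot: [[0.162, -0.92, 0.357], [-0.057, 0.353, 0.934], [-0.985, -0.172, 0.004]]
contact_force: [-0.2, 0.9, -3.4]
opening: 0.0156
t 10.9 p [0.4836 0.2576 0.2214] op 0.01559611396137797 F [-0.2  0.9 -3.4]
[[0.162, -0.92, 0.357], [-0.057, 0.353, 0.934], [-0.985, -0.172, 0.004]] [-15.7  36.2 -35.8 109.7  44.3  44.2  -9.9]
chute_lip [([0.57, 0.223, 0.196], 0.97), ([0.333, -0.314, 0.001], 0.8)]
chute_grip [([0.482, 0.254, 0.24], 0.94), ([0.282, 0.469, 0.09], 0.88)]
chute [([0.283, -0.208, -0.004], 0.87), ([0.288, 0.471, 0.004], 0.81)]
[-0.1, -1.0, -1.5] [0.07, 0.02, -0.0]
[-0.1, -2.1, -2.9] [0.15, 0.03, -0.0]
[-0.2, -3.1, -4.4] [0.22, 0.04, -0.0]
[-0.3, -4.1, -5.9] [0.3, 0.06, -0.0]
[-0.4, -5.2, -7.4] [0.37, 0.07, -0.0]
[-0.4, -6.2, -8.8] [0.45, 0.08, -0.0]
[-0.5, -7.2, -10.3] [0.52, 0.1, -0.0]
[-0.6, -8.3, -11.8] [0.59, 0.11, -0.0]
[-0.6, -9.3, -13.2] [0.67, 0.12, -0.0]
[-0.7, -10.4, -14.7] [0.74, 0.13, -0.0]
[-0.8, -11.4, -16.2] [0.82, 0.15, -0.0]
[-0.9, -12.4, -17.7] [0.89, 0.16, -0.0]
[-0.9, -13.5, -19.1] [0.96, 0.17, -0.0]
[-1.0, -14.5, -20.6] [1.04, 0.19, -0.0]
[-1.1, -15.5, -22.1] [1.11, 0.2, -0.0]
[-1.1, -16.6, -23.5] [1.19, 0.21, -0.0]
```

View pics/s2.png

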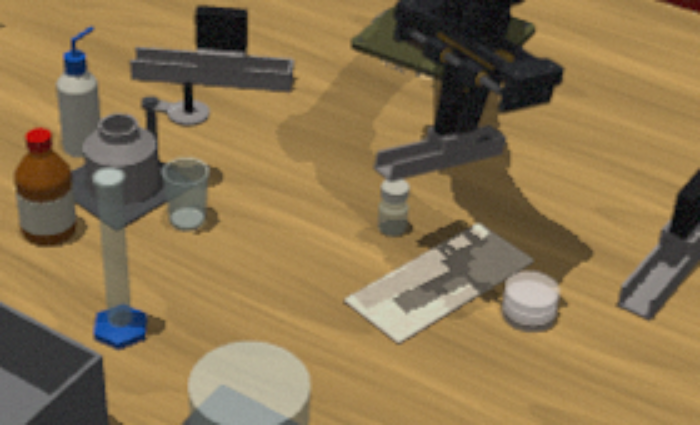

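The scene crop confirms three things. The cover is swung well clear (knob at (150,105) in the crop, neck open at (118,125)). The chute hangs from the gripper with its mouth slightly up. The lip at (0.570, 0.223, 0.196) matches the pose I predicted from the grasp to within 3 mm.

```bash
python3 -m pendant '[[1,[-0.1,-0.5,-0.8],[0.04,0.01,0]],[1,[-0.2,-1.6,-2.2],[0.11,0.02,0]],[1,[-0.3,-3.1,-4.4],[0.22,0.04,0]],[1,[-0.4,-4.6,-6.6],[0.33,0.065,0]],[1,[-0.4,-6.2,-8.8],[0.45,0.08,0]],[1,[-0.6,-7.8,-11],[0.56,0.105,0]],[1,[-0.6,-9.3,-13.2],[0.67,0.12,0]],[1,[-0.7,-10.4,-14.7],[0.74,0.13,0]]]'
python3 - <<'E'
from h import *
s=st()
A=np.array(s['tool_rot']);p=np.array(s['ee_pos'])
y0=np.degrees(np.arctan2(-A[1,1],-A[0,1]));print(y0)
for k in np.linspace(0,1,9)[1:]:
    t=p*(1-k)+np.array([.55,-.05,.27])*k
    Rt=down(y0*(1-k)-90*k,-10)
    print(np.round(A.T@(t-p)*100,1).tolist(),np.round(R.from_matrix(A.T@Rt).as_rotvec(),2).tolist())
E
```

```text
time: 12.1
ee_pos: [0.5259, 0.0809, 0.2437]
tool_rot: [[0.074, -0.425, 0.902], [-0.153, 0.889, 0.432], [-0.985, -0.17, 0.0]]
contact_force: [0.2, 0.4, -4.4]
opening: 0.0158
t 12.1 p [0.5259 0.0809 0.2437] op 0.01575012436459134 F [ 0.2  0.4 -4.4]
[[0.074, -0.425, 0.902], [-0.153, 0.889, 0.432], [-0.985, -0.17, 0.0]] [ -3.3  33.1 -26.1 107.4  33.1  47.3 -23.9]
-64.42332042591862
[-0.1, -1.6, -0.4] [0.05, 0.01, -0.0]
[-0.1, -3.3, -0.9] [0.11, 0.02, -0.0]
[-0.2, -4.9, -1.3] [0.16, 0.03, -0.0]
[-0.2, -6.6, -1.7] [0.22, 0.04, -0.0]
[-0.3, -8.2, -2.2] [0.27, 0.05, -0.0]
[-0.3, -9.8, -2.6] [0.33, 0.06, -0.0]
[-0.4, -11.5, -3.0] [0.38, 0.07, -0.0]
[-0.4, -13.1, -3.5] [0.44, 0.08, -0.0]
```

```bash
python3 -m pendant '[[1,[-0.1,-1.6,-0.4],[0.05,0.01,0]],[1,[-0.1,-3.3,-0.9],[0.11,0.02,0]],[1,[-0.2,-5,-1.3],[0.17,0.03,0]],[1,[-0.2,-6.6,-1.7],[0.23,0.04,0]],[1,[-0.3,-8.2,-2.2],[0.3,0.055,0]],[1,[-0.3,-9.8,-2.6],[0.36,0.065,0]],[1,[-0.4,-10.9,-3],[0.4,0.075,0]],[1,[-0.4,-11.6,-3.2],[0.44,0.08,0]]]'
python3 - <<'E'
from h import *
s=st();A=np.array(s['tool_rot']);p=np.array(s['ee_pos'])
print('lip pred',p+A@[.040,-.090,0])
cv2.imwrite('pics/s3.png',grab_frame("scene"));grab_frame("top")
for c in("scene","top"):
  for l in("chute_lip","jar_neck","chute_grip","cover_pivot"): print(c,l,[(np.round(d["point"],3).tolist(),round(d["confidence"],2)) for d in place_of(l,c)][:2])
# plan: lip at neck, tilt stages; lip target
for tilt,lz in((0,.112),(10,.106),(16,.106),(22,.106),(28,.106),(35,.106)):
    Rt=down(-90,tilt);lip=np.array([.550,-.149,lz]);t=lip-Rt@[.040,-.090,0];print(tilt,'tcp',np.round(t,4).tolist(),end=' ');rel(t,Rt,s)
E
```

```text
time: 13.1
ee_pos: [0.5462, -0.0361, 0.2675]
tool_rot: [[-0.004, 0.003, 1.0], [-0.171, 0.985, -0.004], [-0.985, -0.171, -0.004]]
contact_force: [-0.1, -0.5, -3.1]
opening: 0.0158
t 13.1 p [ 0.5462 -0.0361  0.2675] op 0.015784437314298697 F [-0.1 -0.5 -3.1]
[[-0.004, 0.003, 1.0], [-0.171, 0.985, -0.004], [-0.985, -0.171, -0.004]] [  5.6  32.7 -20.3 101.2  25.8  53.1 -28.7]
lip pred [ 0.54578379 -0.13161701  0.24341442]
scene chute_lip [([0.333, -0.316, 0.005], 0.75), ([0.542, -0.129, 0.244], 0.6)]
scene jar_neck [([0.549, -0.157, 0.097], 0.78)]
scene chute_grip [([0.548, -0.033, 0.284], 0.75), ([0.28, 0.471, 0.086], 0.68)]
scene cover_pivot [([0.501, -0.146, 0.094], 0.92), ([0.545, -0.048, 0.226], 0.4)]
top chute_lip [([0.405, 0.461, 0.004], 0.8), ([0.546, -0.132, 0.243], 0.61)]
top jar_neck [([0.552, -0.156, 0.094], 0.96)]
top chute_grip [([0.286, 0.469, 0.089], 0.95)]
top cover_pivot [([0.499, -0.152, 0.095], 0.61), ([0.428, 0.166, 0.0], 0.15)]
0 tcp [0.55, -0.059, 0.152] shift cm [11.77, -0.28, 0.43] turn [-0.004, -0.004, 0.172] dist 11.8 deg 9.8
10 tcp [0.55, -0.0673, 0.161] shift cm [11.02, -1.26, 0.43] turn [-0.004, -0.004, 0.346] dist 11.1 deg 19.8
16 tcp [0.55, -0.0735, 0.1693] shift cm [10.31, -2.01, 0.43] turn [-0.004, -0.003, 0.451] dist 10.5 deg 25.8
22 tcp [0.55, -0.0805, 0.1768] shift cm [9.69, -2.83, 0.43] turn [-0.004, -0.003, 0.556] dist 10.1 deg 31.8
28 tcp [0.55, -0.0883, 0.1836] shift cm [9.16, -3.71, 0.43] turn [-0.005, -0.003, 0.66] dist 9.9 deg 37.8
35 tcp [0.55, -0.0982, 0.1904] shift cm [8.65, -4.8, 0.43] turn [-0.005, -0.003, 0.782] dist 9.9 deg 44.8
```

Prediction and networks agree: the lip is at (0.546, -0.131, 0.243), and the neck averages (0.550, -0.157, 0.095). I descend with the lip over the near part of the neck, keeping the tilt below the sliding angle.

Run:
```python
from h import *
s=get_state()
for tilt,lz in((-5,.2),(0,.15),(6,.112)):
    Rt=down(-90,tilt);lip=np.array([.550,-.147,lz]);t=lip-Rt@[.040,-.090,0];print(tilt,'tcp',np.round(t,4).tolist(),end=' ');rel(t,Rt,s)
```

```text
-5 tcp [0.55, -0.0539, 0.232] shift cm [3.8, -1.25, 0.41] turn [0.0, -0.004, 0.084] dist 4.0 deg 4.8
0 tcp [0.55, -0.057, 0.19] shift cm [7.99, -0.85, 0.42] turn [0.0, -0.004, 0.171] dist 8.0 deg 9.8
6 tcp [0.55, -0.0617, 0.1612] shift cm [10.91, -0.82, 0.43] turn [0.0, -0.004, 0.276] dist 10.9 deg 15.8
```

```bash
python3 -m pendant '[[1,[1.2,-0.4,0.2],[0,0,0.03]],[1,[3,-1,0.4],[0,0,0.06]],[1,[5,-1.1,0.4],[0,0,0.1]],[1,[7,-0.9,0.4],[0,0,0.14]],[1,[8.7,-0.8,0.4],[0,0,0.18]],[1,[10,-0.8,0.4],[0,0,0.22]],[1,[10.7,-0.8,0.4],[0,0,0.26]],[1,[10.9,-0.8,0.4],[0,0,0.276]]]'
python3 - <<'E'
from h import *
s=st();A=np.array(s['tool_rot']);p=np.array(s['ee_pos'])
print('lip pred',p+A@[.040,-.090,0])
grab_frame("scene");cv2.imwrite('pics/s4.png',cv2.resize(grab_frame("scene")[140:260,150:310],(800,600),interpolation=cv2.INTER_CUBIC));grab_frame("top")
for c in("scene","top"):
  for l in("chute_lip","jar_neck"): print(c,l,[(np.round(d["point"],3).tolist(),round(d["confidence"],2)) for d in place_of(l,c)][:3])
for tilt,lz in((11,.106),(15,.104),(18,.104),(21,.104),(25,.104),(30,.104),(36,.104)):
    Rt=down(-90,tilt);lip=np.array([.550,-.147,lz]);t=lip-Rt@[.040,-.090,0];print(tilt,'tcp',np.round(t,4).tolist(),end=' ');rel(t,Rt,s)
E
```

```text
time: 14.6
ee_pos: [0.549, -0.0635, 0.16]
tool_rot: [[-0.005, 0.003, 1.0], [0.105, 0.995, -0.003], [-0.994, 0.105, -0.006]]
contact_force: [0.4, -0.4, -3.4]
opening: 0.0156
t 14.6 p [ 0.549  -0.0635  0.16  ] op 0.015583652770433883 F [ 0.4 -0.4 -3.4]
[[-0.005, 0.003, 1.0], [0.105, 0.995, -0.003], [-0.994, 0.105, -0.006]] [ 21.6  43.  -27.8 105.1  20.8  37.7 -16.4]
lip pred [ 0.54851333 -0.14880349  0.11081292]
scene chute_lip [([0.545, -0.146, 0.111], 0.77), ([0.406, 0.464, 0.002], 0.64)]
scene jar_neck [([0.55, -0.154, 0.097], 0.8)]
top chute_lip [([0.407, 0.46, 0.004], 0.93), ([0.547, -0.149, 0.112], 0.64)]
top jar_neck [([0.55, -0.16, 0.098], 0.67), ([0.753, 0.011, 0.002], 0.43)]
11 tcp [0.55, -0.0663, 0.1624] shift cm [-0.27, -0.25, 0.1] turn [-0.003, -0.005, 0.087] dist 0.4 deg 5.0
15 tcp [0.55, -0.0704, 0.1659] shift cm [-0.66, -0.63, 0.1] turn [-0.004, -0.005, 0.157] dist 0.9 deg 9.0
18 tcp [0.55, -0.0738, 0.1699] shift cm [-1.09, -0.92, 0.1] turn [-0.004, -0.005, 0.209] dist 1.4 deg 12.0
21 tcp [0.55, -0.0773, 0.1736] shift cm [-1.5, -1.23, 0.09] turn [-0.004, -0.005, 0.262] dist 1.9 deg 15.0
25 tcp [0.55, -0.0823, 0.1783] shift cm [-2.02, -1.68, 0.09] turn [-0.004, -0.005, 0.331] dist 2.6 deg 19.0
30 tcp [0.55, -0.0891, 0.1836] shift cm [-2.62, -2.3, 0.09] turn [-0.004, -0.005, 0.419] dist 3.5 deg 24.0
36 tcp [0.55, -0.0977, 0.1893] shift cm [-3.27, -3.1, 0.09] turn [-0.005, -0.004, 0.523] dist 4.5 deg 30.0
```

View pics/s4.png

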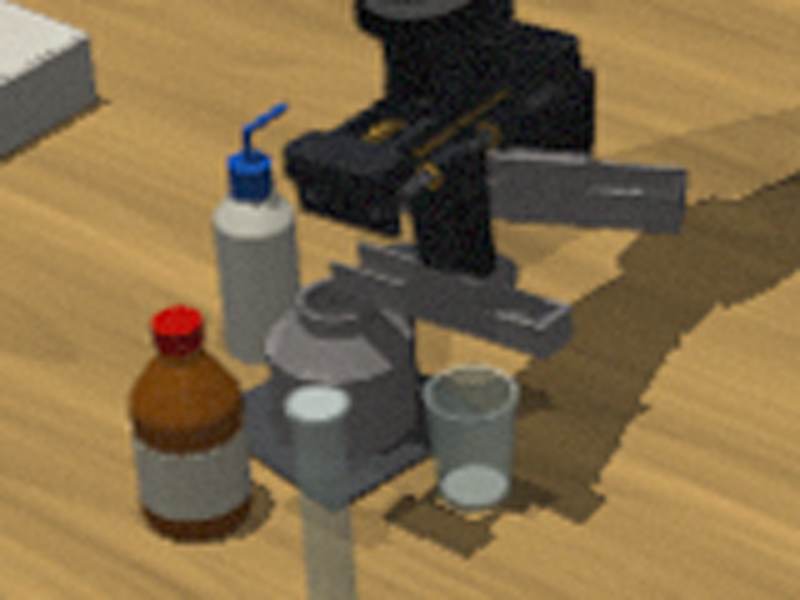

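The crop shows the chute mouth just above and inside the near side of the neck ring (mouth at about (340,270), neck at (340,300)). The beaker, wash and amber bottles are clear of it. Now I tilt slowly with the lip held in place.

```bash
python3 -m pendant '[[1,[-0.2,-0.2,0.2],[0,0,0.087]],[1,[-0.4,-0.4,0.2],[0,0,0.12]],[1,[-0.66,-0.6,0.2],[0,0,0.157]],[1,[-0.8,-0.7,0.2],[0,0,0.175]],[1,[-1,-0.8,0.2],[0,0,0.192]],[1,[-1.1,-0.9,0.2],[0,0,0.209]],[1,[-1.25,-1,0.2],[0,0,0.227]],[1,[-1.4,-1.1,0.2],[0,0,0.245]]]'
python3 - <<'E'
from h import *
s=st();A=np.array(s['tool_rot']);p=np.array(s['ee_pos'])
print('lip pred',p+A@[.040,-.090,0],np.degrees(np.arcsin(A[2,1])))
cv2.imwrite('pics/s5.png',cv2.resize(grab_frame("scene")[140:260,150:310],(800,600),interpolation=cv2.INTER_CUBIC))
for tilt,lz in((20,.104),(22,.104),(24,.104),(26,.104),(30,.104),(36,.104)):
    Rt=down(-90,tilt);lip=np.array([.551,-.147,lz]);t=lip-Rt@[.040,-.090,0];print(tilt,'tcp',np.round(t,4).tolist(),end=' ');rel(t,Rt,s)
E
```

```text
time: 15.95
ee_pos: [0.552, -0.0733, 0.1745]
tool_rot: [[-0.003, -0.0, 1.0], [0.343, 0.939, 0.001], [-0.939, 0.343, -0.003]]
contact_force: [0.2, -0.4, -2.7]
opening: 0.0157
t 15.95 p [ 0.552  -0.0733  0.1745] op 0.015725816172505364 F [ 0.2 -0.4 -2.7]
[[-0.003, -0.0, 1.0], [0.343, 0.939, 0.001], [-0.939, 0.343, -0.003]] [ 36.3  47.4 -40.  100.7  12.4  42.7  -3.2]
lip pred [ 0.55189165 -0.14405844  0.10602521] 20.079302241069446
20 tcp [0.551, -0.0761, 0.1724] shift cm [0.1, -0.34, -0.1] turn [0.0, -0.003, -0.001] dist 0.4 deg 0.2
22 tcp [0.551, -0.0785, 0.1748] shift cm [-0.21, -0.48, -0.1] turn [0.0, -0.003, 0.034] dist 0.5 deg 1.9
24 tcp [0.551, -0.0811, 0.1771] shift cm [-0.52, -0.64, -0.1] turn [0.0, -0.003, 0.068] dist 0.8 deg 3.9
26 tcp [0.551, -0.0836, 0.1794] shift cm [-0.82, -0.81, -0.1] turn [0.0, -0.003, 0.103] dist 1.2 deg 5.9
30 tcp [0.551, -0.0891, 0.1836] shift cm [-1.4, -1.17, -0.1] turn [-0.0, -0.003, 0.173] dist 1.8 deg 9.9
36 tcp [0.551, -0.0977, 0.1893] shift cm [-2.23, -1.79, -0.11] turn [-0.0, -0.003, 0.278] dist 2.9 deg 15.9
```

```bash
python3 -m pendant '[[1,[0.1,-0.35,-0.1],[0,0,0]],[1,[0.1,-0.35,-0.1],[0,0,0.01]],[1,[-0.05,-0.4,-0.1],[0,0,0.02]],[1,[-0.2,-0.5,-0.1],[0,0,0.034]],[1,[-0.35,-0.55,-0.1],[0,0,0.05]],[1,[-0.5,-0.6,-0.1],[0,0,0.068]],[1,[-0.65,-0.7,-0.1],[0,0,0.085]],[1,[-0.8,-0.8,-0.1],[0,0,0.103]]]'
python3 - <<'E'
from h import *
s=st();A=np.array(s['tool_rot']);p=np.array(s['ee_pos'])
print('lip pred',p+A@[.040,-.090,0],np.degrees(np.arcsin(A[2,1])))
im=grab_frame("scene");t=grab_frame("top");f=lambda a:cv2.resize(a,(400,500),interpolation=cv2.INTER_CUBIC)
cv2.imwrite('pics/s6.png',np.hstack([f(im[150:250,190:270]),f(t[130:230,310:390])]))
for l in ["slug0"]: print([(np.round(d["point"],3).tolist(),round(d["confidence"],2)) for d in look_for(l,"top")][:6])
for l in ["slug0"]: print([(np.round(d["point"],3).tolist(),round(d["confidence"],2)) for d in look_for(l,"scene")][:6])
for tilt,lz in((30,.104),(36,.104)):
    Rt=down(-90,tilt);lip=np.array([.551,-.147,lz]);t=lip-Rt@[.040,-.090,0];print(tilt,'tcp',np.round(t,4).tolist(),end=' ');rel(t,Rt,s)
E
```

```text
time: 17.0
ee_pos: [0.5511, -0.0847, 0.1791]
tool_rot: [[-0.003, 0.002, 1.0], [0.439, 0.898, -0.0], [-0.898, 0.439, -0.003]]
contact_force: [0.2, -0.3, -2.4]
opening: 0.0155
t 17.0 p [ 0.5511 -0.0847  0.1791] op 0.015462821028099616 F [ 0.2 -0.3 -2.4]
[[-0.003, 0.002, 1.0], [0.439, 0.898, -0.0], [-0.898, 0.439, -0.003]] [ 42.   50.3 -44.2  98.4   9.4  45.8   1.8]
lip pred [ 0.55079912 -0.14803177  0.10361811] 26.047246022395182
[([0.51, -0.115, 0.067], 0.44)]
[]
30 tcp [0.551, -0.0891, 0.1836] shift cm [-0.6, -0.19, -0.01] turn [-0.002, -0.003, 0.069] dist 0.6 deg 4.0
36 tcp [0.551, -0.0977, 0.1893] shift cm [-1.48, -0.72, -0.01] turn [-0.002, -0.002, 0.174] dist 1.6 deg 10.0
```

View pics/s6.png

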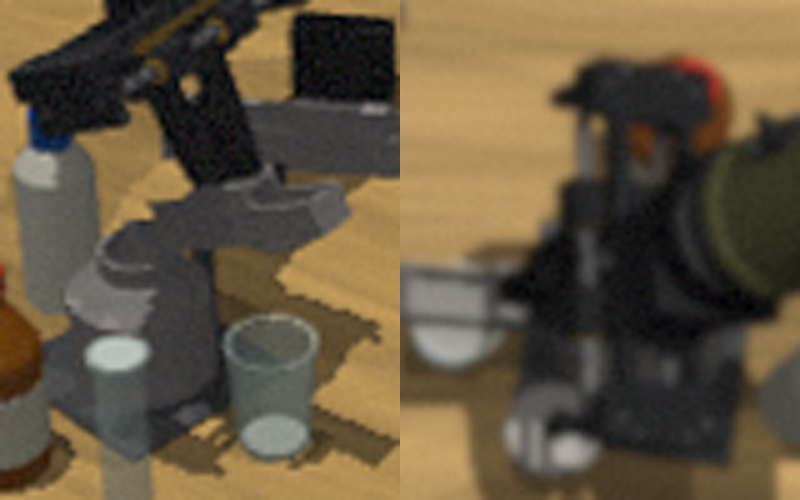

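The left half shows the chute tilted with its mouth on the neck, and I see no slugs scattered on the foot plate or bench. There is one lighter patch on the plate at (190,412), probably a gap in the shadow. Now I tilt further to empty the chute fully.

```bash
python3 -m pendant '[[1,[-0.3,-0.1,0],[0,0,0.035]],[1,[-0.6,-0.2,0],[0,0,0.07]],[1,[-1,-0.45,0],[0,0,0.12]],[1,[-1.5,-0.7,0],[0,0,0.175]],[1,[-1.5,-0.7,0],[0,0,0.175]],[1,[-1.5,-0.7,0],[0,0,0.175]],[1,[-1.5,-0.7,0],[0,0,0.175]],[1,[-1.5,-0.7,0],[0,0,0.175]]]'
python3 - <<'E'
from h import *
s=st();A=np.array(s['tool_rot']);p=np.array(s['ee_pos'])
print('lip pred',p+A@[.040,-.090,0],np.degrees(np.arcsin(A[2,1])))
cv2.imwrite('pics/w7.png',grab_frame("wrist"))
print([(np.round(d["point"],3).tolist(),round(d["confidence"],2)) for d in look_for("slug0","wrist")][:6])
E
```

```text
time: 18.2
ee_pos: [0.5511, -0.0968, 0.1897]
tool_rot: [[-0.003, 0.001, 1.0], [0.588, 0.809, 0.001], [-0.809, 0.588, -0.003]]
contact_force: [-1.2, -0.3, -1.8]
opening: 0.0156
t 18.2 p [ 0.5511 -0.0968  0.1897] op 0.015593929561444914 F [-1.2 -0.3 -1.8]
[[-0.003, 0.001, 1.0], [0.588, 0.809, 0.001], [-0.809, 0.588, -0.003]] [ 48.9  55.3 -49.9  94.3   5.   51.7   8.4]
lip pred [ 0.55087847 -0.146111    0.10448183] 36.00801025126737
[([0.582, -0.042, 0.068], 0.73)]
```

View pics/w7.png

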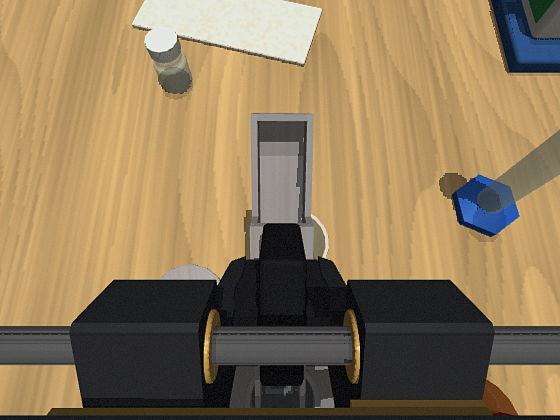

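The wrist view shows the chute's rear floor empty from (282,115) to (282,220). I lift straight up over the neck before levelling.

```bash
python3 -m pendant '[[1,[-0.5,0.35,0],[0,0,0]],[1,[-1.2,0.9,0],[0,0,0]],[1,[-2.4,1.8,0],[0,0,0]],[1,[-4,2.9,0],[0,0,0]],[1,[-5.6,4.1,0],[0,0,0]],[1,[-6.4,4.7,0],[0,0,0]],[1,[-6.4,4.7,0],[0,0,0]]]'
python3 - <<'E'
from h import *
s=st();A=np.array(s['tool_rot']);p=np.array(s['ee_pos'])
cv2.imwrite('pics/w8.png',grab_frame("scene"));cv2.imwrite('pics/t8.png',grab_frame("top"))
for c in("scene","top"): print([(np.round(d["point"],3).tolist(),round(d["confidence"],2)) for d in look_for("slug0",c)][:6])
for k in np.linspace(0,1,9)[1:]:
    t=p*(1-k)+np.array([.54,.0,.27])*k
    Rt=down(-90,36*(1-k))
    print(np.round(A.T@(t-p)*100,1).tolist(),np.round(R.from_matrix(A.T@Rt).as_rotvec(),2).tolist())
f=lambda a:cv2.resize(a,(400,500),interpolation=cv2.INTER_CUBIC)
im=cv2.imread('pics/w8.png');t=cv2.imread('pics/t8.png')
cv2.imwrite('pics/s8.png',np.hstack([f(im[150:250,190:270]),f(t[150:250,310:390])]))
E
```

```text
time: 19.18
ee_pos: [0.5517, -0.0967, 0.2699]
tool_rot: [[-0.001, 0.001, 1.0], [0.587, 0.809, 0.0], [-0.809, 0.587, -0.001]]
contact_force: [-0.1, -0.3, -3.4]
opening: 0.0155
t 19.175 p [ 0.5517 -0.0967  0.2699] op 0.01553608971047978 F [-0.1 -0.3 -3.4]
[[-0.001, 0.001, 1.0], [0.587, 0.809, 0.0], [-0.809, 0.587, -0.001]] [ 50.   49.5 -52.4  90.7   1.7  59.6   6.9]
[([0.558, -0.132, 0.066], 0.17)]
[([0.51, -0.13, 0.069], 0.29), ([0.564, -0.05, 0.009], 0.24)]
[0.7, 1.0, -0.1] [-0.0, -0.0, -0.08]
[1.4, 2.0, -0.3] [-0.0, -0.0, -0.16]
[2.1, 2.9, -0.4] [-0.0, -0.0, -0.23]
[2.8, 3.9, -0.6] [-0.0, -0.0, -0.31]
[3.5, 4.9, -0.7] [-0.0, -0.0, -0.39]
[4.3, 5.9, -0.9] [-0.0, -0.0, -0.47]
[5.0, 6.8, -1.0] [-0.0, -0.0, -0.55]
[5.7, 7.8, -1.2] [-0.0, -0.0, -0.63]
```

```bash
python3 -m pendant '[[1,[0.7,1,-0.1],[0,0,-0.08]],[1,[1.4,2,-0.3],[0,0,-0.16]],[1,[2.1,2.9,-0.4],[0,0,-0.23]],[1,[2.8,3.9,-0.6],[0,0,-0.31]],[1,[3.5,4.9,-0.7],[0,0,-0.39]],[1,[4.3,5.9,-0.9],[0,0,-0.47]],[1,[5,6.8,-1],[0,0,-0.55]],[1,[5.7,7.8,-1.2],[0,0,-0.63]]]'
python3 - <<'E'
from h import *
s=st();A=np.array(s['tool_rot']);p=np.array(s['ee_pos'])
im=grab_frame("scene");t=grab_frame("top");fs=[get_state()['contact_force'][2]];
for c in("scene","top"): print([(np.round(d["point"],3).tolist(),round(d["confidence"],2)) for d in look_for("slug0",c)][:6]);fs.append(get_state()['contact_force'][2])
print(fs)
f=lambda a:cv2.resize(a,(400,500),interpolation=cv2.INTER_CUBIC)
cv2.imwrite('pics/s9.png',np.hstack([f(im[130:250,190:286]),f(t[130:230,310:390])]))
for k in np.linspace(0,1,13)[1:]:
    t=p*(1-k)+np.array([.4727,.2628,.2])*k
    Rt=down(-90+74*k,0)
    print(np.round(A.T@(t-p)*100,1).tolist(),np.round(R.from_matrix(A.T@Rt).as_rotvec(),2).tolist())
E
```

```text
time: 20.38
ee_pos: [0.5382, 0.0007, 0.2676]
tool_rot: [[-0.006, -0.0, 1.0], [-0.003, 1.0, 0.0], [-1.0, -0.003, -0.006]]
contact_force: [-0.2, -0.8, -2.5]
opening: 0.0157
t 20.375 p [0.5382 0.0007 0.2676] op 0.01566480381287209 F [-0.2 -0.8 -2.5]
[[-0.006, -0.0, 1.0], [-0.003, 1.0, 0.0], [-1.0, -0.003, -0.006]] [ 14.6  33.4 -32.1 101.7  22.   51.6 -27.2]
[([0.551, 0.013, 0.242], 0.68)]
[]
[np.float64(-2.790281950470345), np.float64(-2.2728850737142734), np.float64(-2.3056867764203446)]
[0.6, 2.2, -0.5] [-0.11, -0.01, 0.0]
[1.1, 4.4, -1.1] [-0.21, -0.01, 0.0]
[1.7, 6.6, -1.6] [-0.32, -0.01, 0.0]
[2.2, 8.7, -2.2] [-0.43, -0.01, 0.0]
[2.8, 10.9, -2.7] [-0.54, -0.01, 0.0]
[3.4, 13.1, -3.3] [-0.65, -0.01, 0.0]
[3.9, 15.3, -3.8] [-0.75, -0.01, 0.0]
[4.5, 17.5, -4.3] [-0.86, -0.01, 0.0]
[5.0, 19.7, -4.9] [-0.97, -0.01, -0.0]
[5.6, 21.9, -5.4] [-1.08, -0.01, -0.0]
[6.2, 24.0, -6.0] [-1.18, -0.01, -0.0]
[6.7, 26.2, -6.5] [-1.29, -0.01, -0.0]
```

View pics/s9.png

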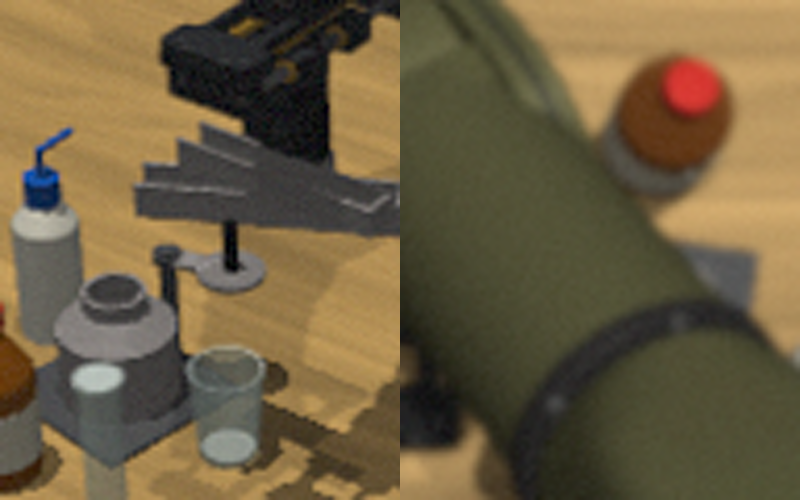

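The foot plate and the bench around the jar are clear of slugs, the neck is open at (113,293), and the cover is off to the side with its knob at (230,245). The force reading has dropped about 0.9 N, which is near the 0.74 N weight of five slugs. I carry the chute back over the pad.

```bash
python3 -m pendant '[[1,[0.3,1.5,-0.4],[-0.08,0,0]],[1,[0.9,4,-1],[-0.2,0,0]],[1,[1.7,6.6,-1.6],[-0.32,0,0]],[1,[2.4,9.5,-2.4],[-0.46,0,0]],[1,[3.2,12.5,-3.1],[-0.61,0,0]],[1,[3.9,15.3,-3.8],[-0.75,0,0]],[1,[4.7,18.3,-4.5],[-0.9,0,0]],[1,[5.2,20.5,-5.1],[-1.01,0,0]]]'
python3 - <<'E'
from h import *
rel([.4727,.2628,.2],down(-16))
E
```

```text
time: 21.58
ee_pos: [0.4859, 0.2068, 0.2151]
tool_rot: [[-0.007, -0.852, 0.524], [0.001, 0.524, 0.852], [-1.0, 0.007, -0.003]]
contact_force: [-0.1, -0.5, -3.0]
opening: 0.0159
shift cm [1.53, 4.04, 4.08] turn [-0.272, -0.002, -0.007] dist 5.9 deg 15.6
```

```bash
python3 -m pendant '[[1,[0.5,1.3,1.3],[-0.09,0,0]],[1,[1,2.7,2.7],[-0.18,0,-0.003]],[1,[1.5,3.8,3.8],[-0.26,0,-0.007]],[1,[1.5,4,4.1],[-0.272,0,-0.007]],[1,[1.5,4,4.1],[-0.272,0,-0.007]],[1,[1.5,4,4.1],[-0.272,0,-0.007]]]'
python3 - <<'E'
from h import *
s=st();A=np.array(s['tool_rot']);p=np.array(s['ee_pos'])
print('lip pred',p+A@[.040,-.090,0])
cv2.imwrite('pics/w10.png',grab_frame("wrist"))
for l in("chute_grip","chute_lip","pad"): print(l,[(np.round(d["point"],3).tolist(),round(d["confidence"],2)) for d in place_of(l,"wrist")][:2])
grab_frame("scene")
for l in("chute_grip","chute_lip","pad"): print(l,[(np.round(d["point"],3).tolist(),round(d["confidence"],2)) for d in place_of(l,"scene")][:2])
rel([.4727,.2628,.051],down(-16))
E
```

```text
time: 22.32
ee_pos: [0.4736, 0.2618, 0.2003]
tool_rot: [[-0.0, -0.961, 0.277], [-0.003, 0.277, 0.961], [-1.0, -0.0, -0.003]]
contact_force: [-0.4, 0.2, -2.3]
opening: 0.0154
t 22.325 p [0.4736 0.2618 0.2003] op 0.015374671638811456 F [-0.4  0.2 -2.3]
[[-0.0, -0.961, 0.277], [-0.003, 0.277, 0.961], [-1.0, -0.0, -0.003]] [ -6.5  42.8 -47.4 105.5  40.6  50.4   0.2]
lip pred [0.56006841 0.23667964 0.16034572]
chute_grip [([0.472, 0.263, 0.213], 0.83)]
chute_lip [([0.405, 0.46, 0.003], 0.88), ([0.473, 0.364, 0.001], 0.35)]
pad []
chute_grip [([0.477, 0.26, 0.219], 0.89), ([0.274, -0.202, 0.089], 0.84)]
chute_lip [([0.335, -0.314, 0.005], 0.97), ([0.557, 0.238, 0.162], 0.75)]
pad [([0.482, 0.256, 0.004], 0.93)]
shift cm [14.93, 0.06, 0.04] turn [-0.0, -0.002, 0.0] dist 14.9 deg 0.1
```

View pics/w10.png

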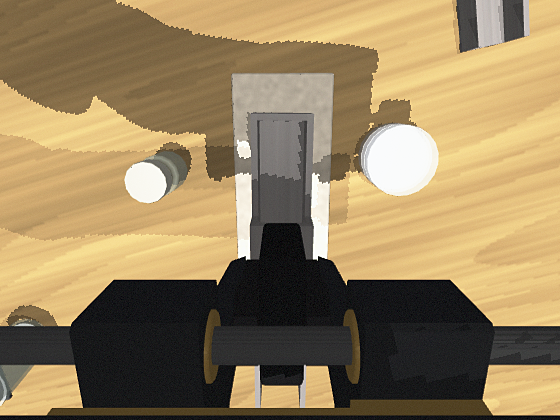

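The wrist view shows the empty chute square over the pad. The pad's rear corners are at (232,73) and (333,73), so its midline is at column 282, and the chute's midline is at column 281. The rear edge is horizontal in the view, so the yaw matches. Now I lower it.

```bash
python3 -m pendant '[[1,[4,0.06,0.04],[0,0,0]],[1,[8,0.06,0.04],[0,0,0]],[1,[11,0.06,0.04],[0,0,0]],[1,[13,0.06,0.04],[0,0,0]],[1,[14.2,0.06,0.04],[0,0,0]],[1,[14.8,0.06,0.04],[0,0,0]],[1,[15,0.06,0.04],[0,0,0]],[1,[15.05,0.06,0.04],[0,0,0]]]'
python3 -m pendant '[[1,[0,0,0],[0,0,0]],[1,[0,0,0],[0,0,0]]]'
```

```text
time: 23.72
ee_pos: [0.473, 0.263, 0.0503]
tool_rot: [[0.0, -0.961, 0.276], [-0.001, 0.276, 0.961], [-1.0, -0.001, -0.001]]
contact_force: [-0.1, -1.0, -2.1]
opening: 0.0154
time: 23.98
ee_pos: [0.4732, 0.2632, 0.0507]
tool_rot: [[0.001, -0.961, 0.276], [-0.001, 0.276, 0.961], [-1.0, -0.001, -0.001]]
contact_force: [-0.6, 0.7, -1.2]
opening: 0.015
```

```bash
python3 -m pendant '[[1,[0.08,0,0],[0,0,0]],[1,[0.13,0,0],[0,0,0]],[1,[0.13,0,0],[0,0,0]]]' 
python3 -m pendant '[[0.6,[0,0,0],[0,0,0]],[0.3,[0,0,0],[0,0,0]],[0,[0,0,0],[0,0,0]],[-0.2,[0,0,0],[0,0,0]],[-0.2,[0,0,0],[0,0,0]],[-0.2,[-2,0,0],[0,0,0]],[-0.2,[-6,0,0],[0,0,0]],[-0.2,[-12,0,0],[0,0,0]]]' 15
python3 - <<'E'
from h import *
s=st()
im=grab_frame("wrist");cv2.imwrite('pics/w11.png',im)
for l in("chute","chute_grip","chute_lip","pad"): print(l,[(np.round(d["point"],3).tolist(),round(d["confidence"],2)) for d in place_of(l,"wrist")][:2])
print([(np.round(d["point"],3).tolist(),round(d["confidence"],2)) for d in look_for("slug0","wrist")][:6])
grab_frame("top")
for l in("cover_knob","cover_pivot"): print(l,[(np.round(d["point"],3).tolist(),round(d["confidence"],2)) for d in place_of(l,"top")][:2])
E
```

```text
time: 24.35
ee_pos: [0.4733, 0.2632, 0.0494]
tool_rot: [[0.001, -0.961, 0.276], [-0.001, 0.276, 0.961], [-1.0, -0.001, -0.001]]
contact_force: [0.9, -0.2, -1.7]
opening: 0.0155
time: 25.35
ee_pos: [0.4724, 0.2625, 0.1695]
tool_rot: [[-0.002, -0.961, 0.276], [-0.003, 0.276, 0.961], [-1.0, 0.001, -0.003]]
contact_force: [1.3, -0.0, 0.1]
opening: 0.0528
t 25.35 p [0.4724 0.2625 0.1695] op 0.05281620927777941 F [ 1.3 -0.   0.1]
[[-0.002, -0.961, 0.276], [-0.003, 0.276, 0.961], [-1.0, 0.001, -0.003]] [ -7.9  45.  -45.1 107.1  43.4  47.   -2.2]
chute [([0.476, 0.262, 0.005], 0.9)]
chute_grip [([0.474, 0.263, 0.065], 0.89), ([0.478, 0.266, 0.003], 0.33)]
chute_lip [([0.563, 0.238, 0.01], 0.94)]
pad []
[]
cover_knob [([0.488, -0.094, 0.131], 0.74), ([0.546, -0.158, 0.003], 0.36)]
cover_pivot [([0.496, -0.151, 0.096], 0.81), ([0.549, -0.162, 0.096], 0.28)]
```

View pics/w11.png

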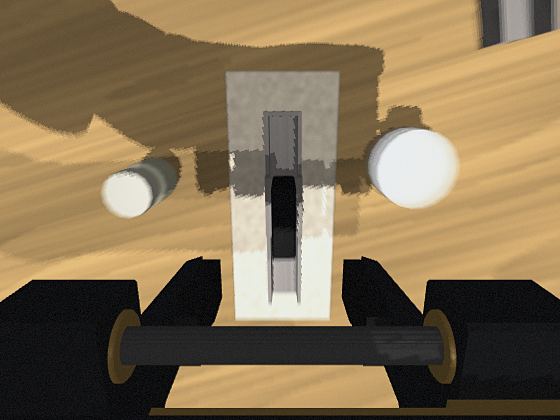

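The chute is upright, empty and centred on the pad. In this view the chute spans columns 264–301 and the pad 226–339, so both midlines are at about column 282. Now I go back to the cover knob.

Run:
```python
from h import *
s=get_state();A=np.array(s['tool_rot']);p=np.array(s['ee_pos'])
for k in np.linspace(0,1,9)[1:]:
    t=p*(1-k)+np.array([.488,-.094,.25])*k;Rt=down(-16-74*k)
    print(np.round(A.T@(t-p)*100,1).tolist(),np.round(R.from_matrix(A.T@Rt).as_rotvec(),2).tolist())
```

```text
[-1.0, -1.4, -4.2] [0.16, -0.0, -0.0]
[-2.0, -2.8, -8.5] [0.32, -0.0, 0.0]
[-3.0, -4.2, -12.7] [0.48, -0.0, 0.0]
[-4.0, -5.7, -16.9] [0.65, -0.0, 0.0]
[-5.1, -7.1, -21.2] [0.81, -0.0, 0.0]
[-6.1, -8.5, -25.4] [0.97, -0.0, 0.0]
[-7.1, -9.9, -29.6] [1.13, -0.0, 0.0]
[-8.1, -11.3, -33.9] [1.29, -0.0, 0.0]
```

```bash
python3 -m pendant '[[-0.2,[-4,0,0],[0,0,0]],[0,[-6,-1.4,-4.2],[0.16,0,0]],[0.3,[-7,-2.8,-8.5],[0.32,0,0]],[0.3,[-8,-4.2,-12.7],[0.48,0,0]],[0.3,[-8,-5.7,-17],[0.65,0,0]],[0.3,[-8,-7.1,-21.2],[0.81,0,0]],[0.3,[-8,-8.5,-25.4],[0.97,0,0]],[0.3,[-8,-9.9,-29.6],[1.13,0,0]]]'
python3 - <<'E'
from h import *
rel([.488,-.094,.19],down(-90))
E
```

```text
time: 26.8
ee_pos: [0.4857, -0.0503, 0.2482]
tool_rot: [[-0.002, -0.156, 0.988], [-0.002, 0.988, 0.156], [-1.0, -0.002, -0.003]]
contact_force: [0.7, -0.4, -0.3]
opening: 0.0309
shift cm [5.83, -4.34, -0.44] turn [0.156, -0.003, 0.002] dist 7.3 deg 9.0
```

```bash
python3 -m pendant '[[0.3,[2,-2.2,-0.2],[0.08,0,0]],[0.3,[4,-4.3,-0.4],[0.156,0,0]],[0.3,[5.8,-4.3,-0.4],[0.156,0,0]],[0.3,[5.8,-4.3,-0.4],[0.156,0,0]],[0.3,[5.8,-4.3,-0.4],[0.156,0,0]]]'
python3 - <<'E'
from h import *
grab_frame("wrist");print([(np.round(d["point"],3).tolist(),round(d["confidence"],2)) for d in place_of("cover_knob","wrist")][:2])
grab_frame("scene");print([(np.round(d["point"],3).tolist(),round(d["confidence"],2)) for d in place_of("cover_knob","scene")][:2])
rel([.488,-.097,.113],down(-90))
E
```

```text
time: 27.42
ee_pos: [0.4885, -0.093, 0.1905]
tool_rot: [[-0.002, -0.001, 1.0], [-0.002, 1.0, 0.001], [-1.0, -0.002, -0.002]]
contact_force: [0.4, -0.4, 0.4]
opening: 0.031
[([0.488, -0.097, 0.124], 0.84)]
[([0.487, -0.098, 0.127], 0.5)]
shift cm [7.79, -0.35, -0.06] turn [0.001, -0.001, 0.002] dist 7.8 deg 0.2
```

```bash
python3 -m pendant '[[0.3,[3,-0.35,-0.05],[0,0,0]],[0.3,[5.5,-0.35,-0.05],[0,0,0]],[0.3,[7.5,-0.35,-0.05],[0,0,0]],[0.3,[7.7,-0.35,-0.05],[0,0,0]],[1,[7.7,-0.35,-0.05],[0,0,0]],[1,[7.7,-0.35,-0.05],[0,0,0]],[1,[7.7,-0.35,-0.05],[0,0,0]],[1,[7.7,-0.35,-0.05],[0,0,0]]]' 15
python3 - <<'E'
from h import *
s=st();p=s['ee_pos'];A=np.array(s['tool_rot']);pv=np.array([.4975,-.150])
d=p[:2]-pv;a0=np.arctan2(d[1],d[0]);print(np.linalg.norm(d),np.degrees(a0))
for a in np.linspace(a0,np.radians(-8),9)[1:]:
    t=np.array([*(pv+.052*np.array([np.cos(a),np.sin(a)])),p[2]]);print(np.round(A.T@(t-p)*100,2).tolist(),round(np.degrees(a)))
E
```

```text
time: 28.62
ee_pos: [0.4887, -0.097, 0.1146]
tool_rot: [[0.0, -0.001, 1.0], [-0.003, 1.0, 0.001], [-1.0, -0.003, 0.0]]
contact_force: [-1.0, -0.2, 6.4]
opening: 0.0111
t 28.625 p [ 0.4887 -0.097   0.1146] op 0.011102139556143855 F [-1.  -0.2  6.4]
[[0.0, -0.001, 1.0], [-0.003, 1.0, 0.001], [-1.0, -0.003, 0.0]] [ 19.1  43.2 -21.7 117.2  35.6  26.  -29.7]
0.05373523236669568 99.47086870831986
[0.0, -0.11, 1.24] 86
[0.0, -0.34, 2.44] 73
[0.0, -0.84, 3.55] 59
[0.01, -1.58, 4.51] 46
[0.01, -2.52, 5.28] 32
[0.01, -3.62, 5.8] 19
[0.01, -4.81, 6.06] 5
[0.02, -6.03, 6.03] -8
```

```bash
python3 -m pendant '[[1,[-0.1,-0.1,1.2],[0,0,0]],[1,[-0.1,-0.35,2.4],[0,0,0]],[1,[-0.1,-0.85,3.5],[0,0,0]],[1,[-0.1,-1.6,4.5],[0,0,0]],[1,[-0.1,-2.5,5.3],[0,0,0]],[1,[-0.1,-3.6,5.8],[0,0,0]],[1,[-0.1,-4.8,6.1],[0,0,0]],[1,[-0.1,-5.6,6.1],[0,0,0]]]'
python3 -m pendant '[[1,[0,-0.6,0],[0,0,0]],[1,[0,-0.9,0],[0,0,0]],[1,[0,-1.1,0],[0,0,0]],[1,[0,-1.1,0],[0,0,0]]]'
```

```text
time: 29.62
ee_pos: [0.5518, -0.154, 0.1153]
tool_rot: [[0.004, 0.0, 1.0], [-0.002, 1.0, -0.0], [-1.0, -0.002, 0.004]]
contact_force: [5.2, 3.7, -16.3]
opening: 0.0107
time: 30.12
ee_pos: [0.5515, -0.1658, 0.1152]
tool_rot: [[0.004, 0.001, 1.0], [-0.003, 1.0, -0.001], [-1.0, -0.003, 0.004]]
contact_force: [1.7, 0.2, -11.6]
opening: 0.0104
```

```bash
python3 -m pendant '[[1,[0,-0.4,0],[0,0,0]],[1,[0,-0.6,0],[0,0,0]],[1,[0,-0.6,0],[0,0,0]]]'
python3 - <<'E'
from h import *
for c in("scene","top","wrist"):
  im=grab_frame(c)
  for l in("cover_knob","cover_pivot","jar","jar_neck"): print(c,l,[(np.round(d["point"],3).tolist(),round(d["confidence"],2)) for d in place_of(l,c)][:2])
E
```

```text
time: 30.5
ee_pos: [0.5525, -0.1728, 0.1164]
tool_rot: [[0.006, 0.001, 1.0], [-0.004, 1.0, -0.001], [-1.0, -0.004, 0.006]]
contact_force: [-0.4, -0.2, -0.4]
opening: 0.0006
scene cover_knob [([0.553, -0.155, 0.127], 0.47)]
scene cover_pivot [([0.501, -0.148, 0.095], 0.93), ([0.477, 0.265, 0.005], 0.5)]
scene jar [([0.483, 0.263, 0.007], 0.61)]
scene jar_neck [([0.55, -0.155, 0.095], 0.65)]
top cover_knob [([0.552, -0.153, 0.132], 0.74)]
top cover_pivot [([0.499, -0.149, 0.096], 0.6), ([0.553, -0.152, 0.132], 0.19)]
top jar [([0.549, -0.158, 0.001], 0.8)]
top jar_neck [([0.55, -0.158, 0.098], 0.6), ([0.429, 0.167, 0.003], 0.47)]
wrist cover_knob [([0.555, -0.155, 0.129], 0.7), ([0.5, -0.148, 0.097], 0.7)]
wrist cover_pivot [([0.502, -0.149, 0.098], 0.98)]
wrist jar [([0.548, -0.159, -0.002], 0.72)]
wrist jar_neck [([0.55, -0.152, 0.098], 0.66)]
```

The fingers slipped off the post near the end of the swing. The knob reads y ≈ -0.1545, and fully shut should be about -0.158. I'll push it home from the +y side with closed fingers and watch for the stop force.

```bash
python3 -m pendant '[[1,[-2.5,0,0],[0,0,0]],[1,[-5,0,0],[0,0,0]],[1,[-5,2.5,0],[0,0,0]],[1,[-5,4.7,0],[0,0,0]],[1,[-5,4.7,0],[0,0,0]],[1,[-2.5,4.7,0],[0,0,0]],[1,[0.1,4.7,0],[0,0,0]],[1,[0.1,4.7,0],[0,0,0]]]'
python3 -m pendant '[[1,[0,-0.4,0],[0,0,0]],[1,[0,-0.8,0],[0,0,0]],[1,[0,-1.1,0],[0,0,0]],[1,[0,-1.3,0],[0,0,0]]]'
```

```text
time: 32.25
ee_pos: [0.55, -0.1262, 0.1124]
tool_rot: [[-0.0, 0.002, 1.0], [-0.004, 1.0, -0.002], [-1.0, -0.004, -0.0]]
contact_force: [1.0, -0.5, 0.5]
opening: 0.0008
time: 32.75
ee_pos: [0.5502, -0.1397, 0.1129]
tool_rot: [[0.0, 0.002, 1.0], [-0.004, 1.0, -0.002], [-1.0, -0.004, 0.0]]
contact_force: [0.0, 1.0, 0.0]
opening: 0.0006
```

```bash
python3 -m pendant '[[1,[0,-0.15,0],[0,0,0]],[1,[0,-0.3,0],[0,0,0]],[1,[0,-0.3,0],[0,0,0]]]'
python3 -m pendant '[[1,[0,-0.15,0],[0,0,0]],[1,[0,-0.3,0],[0,0,0]],[1,[0,-0.3,0],[0,0,0]]]'
```

```text
time: 33.12
ee_pos: [0.5502, -0.1422, 0.113]
tool_rot: [[0.0, 0.002, 1.0], [-0.003, 1.0, -0.002], [-1.0, -0.003, 0.0]]
contact_force: [-0.9, 1.7, 2.1]
opening: 0.0001
time: 33.5
ee_pos: [0.5502, -0.1424, 0.113]
tool_rot: [[0.0, -0.001, 1.0], [0.0, 1.0, 0.001], [-1.0, 0.0, 0.0]]
contact_force: [-1.2, 7.4, 1.5]
opening: 0.0004
```

The TCP stopped at y = -0.1424 with 7.4 N of resistance, which puts the knob at about -0.157, on the stop. I retreat and make the last check.

```bash
python3 -m pendant '[[1,[0,-0.1,0],[0,0,0]],[1,[0,-0.1,0],[0,0,0]],[1,[0,1,0],[0,0,0]],[1,[0,2,0],[0,0,0]],[1,[-4,2,0],[0,0,0]],[1,[-9,2,-2],[0,0,0]],[1,[-14,6,-6],[0,0,0]],[1,[-16,10,-10],[0,0,0]]]'
python3 -m pendant '[[1,[0,6,-4],[0,0,0]],[1,[0,10,-6],[0,0,0]],[1,[0,10,-6],[0,0,0]],[1,[0,10,-6],[0,0,0]]]'
python3 - <<'E'
from h import *
for c in("scene","top"):
  im=grab_frame(c);cv2.imwrite(f'pics/end_{c}.png',im)
  for l in("cover_knob","cover_pivot","jar_neck","chute_grip","chute_lip","amber","wash","beaker","dishes","vial","cylinder"): print(c,l,[(np.round(d["point"],3).tolist(),round(d["confidence"],2)) for d in place_of(l,c)][:1])
  print('slugs',[(np.round(d["point"],3).tolist(),round(d["confidence"],2)) for d in look_for("slug0",c)][:3])
f=lambda a,n:cv2.resize(a,(n,500),interpolation=cv2.INTER_CUBIC)
a,b=cv2.imread('pics/end_scene.png'),cv2.imread('pics/end_top.png')
cv2.imwrite('pics/end.png',np.hstack([f(a[150:270,180:276],400),f(b[150:250,310:390],400)]))
E
```

```text
time: 34.5
ee_pos: [0.4569, -0.0483, 0.271]
tool_rot: [[0.004, 0.002, 1.0], [-0.0, 1.0, -0.002], [-1.0, -0.0, 0.004]]
contact_force: [-0.0, 0.6, 0.9]
opening: 0.0002
time: 35.0
ee_pos: [0.3975, 0.0512, 0.2708]
tool_rot: [[0.005, 0.002, 1.0], [-0.001, 1.0, -0.002], [-1.0, -0.001, 0.005]]
contact_force: [0.9, -0.3, -0.2]
opening: 0.0006
scene cover_knob [([0.555, -0.154, 0.128], 0.54)]
scene cover_pivot [([0.5, -0.149, 0.096], 0.65)]
scene jar_neck [([0.548, -0.156, 0.098], 0.77)]
scene chute_grip [([0.477, 0.265, 0.07], 0.72)]
scene chute_lip [([0.559, 0.242, 0.008], 0.77)]
scene amber [([0.67, -0.174, -0.0], 0.75)]
scene wash [([0.517, -0.254, -0.0], 0.98)]
scene beaker [([0.56, -0.05, 0.004], 0.88)]
scene dishes [([0.473, 0.368, 0.001], 0.87)]
scene vial [([0.428, 0.163, -0.001], 0.56)]
scene cylinder [([0.756, 0.013, -0.0], 0.9)]
slugs [([0.446, 0.171, 0.039], 0.62), ([0.569, -0.145, 0.063], 0.28)]
top cover_knob [([0.551, -0.154, 0.132], 0.75)]
top cover_pivot [([0.499, -0.152, 0.096], 0.83)]
top jar_neck [([0.552, -0.158, 0.098], 0.94)]
top chute_grip [([0.47, 0.263, 0.066], 0.97)]
top chute_lip [([0.405, 0.459, 0.002], 0.94)]
top amber [([0.671, -0.174, -0.0], 0.65)]
top wash [([0.516, -0.253, 0.0], 0.63)]
top beaker [([0.561, -0.052, -0.004], 0.82)]
top dishes [([0.479, 0.367, 0.001], 0.88)]
top vial [([0.427, 0.166, -0.003], 0.71)]
top cylinder [([0.668, -0.172, -0.0], 0.6)]
slugs []
```

The picture budget is spent: that view was refused at the limit of 12, and the networks and numbers have to do the rest. I take one more wrist look over the jar to check for stray slugs and the cover angle numerically.

```bash
python3 -m pendant '[[1,[0,-5,3],[0,0,0]],[1,[0,-10,6],[0,0,0]],[1,[0,-15,9],[0,0,0]],[1,[0,-20,12],[0,0,0]],[1,[0,-22,12.5],[0,0,0]],[1,[0,-22,12.5],[0,0,0]],[1,[0,-22,12.5],[0,0,0]]]'
python3 - <<'E'
from h import *
s=st();im=grab_frame("wrist");cv2.imwrite('pics/w12.png',im)
for l in("cover_knob","cover_pivot","jar","jar_neck"): print(l,[(np.round(d["point"],3).tolist(),round(d["confidence"],2)) for d in place_of(l,"wrist")][:2])
print('slug',[(np.round(d["point"],3).tolist(),round(d["confidence"],2)) for d in look_for("slug0","wrist")][:3])
g=cv2.cvtColor(im,cv2.COLOR_BGR2GRAY)
# expected pixels
c=camera_info("wrist");K=np.array(c["K"]);W=np.eye(4);W[:3,:3]=s['tool_rot'];W[:3,3]=s['ee_pos'];T=np.linalg.inv(W@np.array(c["tool_from_camera"]))
def pp(P):
    q=T@np.append(P,1);u=K@np.array([q[0],-q[1],-q[2]]);return np.round(u[:2]/u[2])
print('neck',pp([.55,-.158,.095]),'disc edge',pp([.55+.026,-.158,.102]),'knobtop',pp([.55,-.158,.142]),'knob base',pp([.55,-.158,.102]),'foot corners',[pp([.55+.092*np.cos(a),-.158+.092*np.sin(a),.006]).tolist() for a in np.radians(-8.5+45+90*np.arange(4))])
u,v=pp([.55,-.158,.142]).astype(int)
print(g[v-40:v+41:4,u-64:u+65:4])
E
```

```text
time: 37.17
ee_pos: [0.521, -0.166, 0.2714]
tool_rot: [[0.004, -0.001, 1.0], [0.001, 1.0, 0.001], [-1.0, 0.001, 0.004]]
contact_force: [0.1, 1.1, -0.2]
opening: 0.0008
t 37.175 p [ 0.521  -0.166   0.2714] op 0.0008347082083091916 F [ 0.1  1.1 -0.2]
[[0.004, -0.001, 1.0], [0.001, 1.0, 0.001], [-1.0, 0.001, 0.004]] [ 33.5  33.9 -33.9 100.5  23.   52.5 -10. ]
cover_knob [([0.554, -0.154, 0.126], 0.76)]
cover_pivot [([0.502, -0.148, 0.096], 0.92)]
jar [([0.551, -0.158, 0.001], 0.75)]
jar_neck [([0.547, -0.153, 0.095], 0.81)]
slug [([0.544, -0.137, 0.069], 0.73)]
neck [315. 181.] disc edge [345. 183.] knobtop [320. 193.] knob base [315. 183.] foot corners [[377.0, 115.0], [257.0, 97.0], [243.0, 213.0], [353.0, 228.0]]
[[ 67  42  38  69 107 104 181 167 171 100 107 110  87  85 178 245 116  78
  105 108 109 107 188 179 181 119 117 116  90 220 210 221 121]
 [ 36  40  39  49 109 108 102 164 176 106 104 106 233 230 230  96 124 121
  124  91 108 105 185 180 179 114 117 119 191 218 215 119 121]
 [ 69  70  38  95 103 102 109 102 107 106 243 229 230 230 229 105 122 118
  118 121 121 104 190 180 180
[... 1800 characters left out ...]
1 221 206 204]
 [200  90  89  83  91 193 187 100  91  89  92  88 152 158 150 185 170 104
  117  96  97  98  96  96  93 201 205 208 215 223 219 199 206]
 [ 99  94  89  82  90  79  80 163 175 167 183 168 182  97  87  90  91 100
   94  95  92  96  94  90  97 202 202 206 215 224 220 202 206]
 [ 93  94  94  83 103 113 109  73 181 164 177 156 170 170 199 182 188 201
  204 121  84  98  93  94 196 206 206 208 215 225 219 201 205]
 [ 98  89 115 112 109 112 114 110 107 165 177 161 168 171 201 182 186 196
  185 175 175 168 182 188 178 204 206 207 216 226 217 201 208]
 [ 97 110 106 112 112 109 112 112 112 104 182 158 170 173 197 184 188 190
  187 201 206 202 208 211 205 204 204 209 215 224 213 204 209]]
```

The knob readings sit about 3–4 mm off the ideal shut position, while the stop force says it is shut. There is plenty of time, so I push once more, firmer, to settle it.

```bash
python3 -m pendant '[[1,[2,3,1.5],[0,0,0]],[1,[6,4.6,2.9],[0,0,0]],[1,[10,4.6,2.9],[0,0,0]],[1,[14,4.6,2.9],[0,0,0]],[1,[15.8,4.6,2.9],[0,0,0]],[1,[15.8,4.6,2.9],[0,0,0]],[1,[15.8,4.6,2.9],[0,0,0]]]'
python3 -m pendant '[[1,[0,-0.5,0],[0,0,0]],[1,[0,-1,0],[0,0,0]],[1,[0,-1.4,0],[0,0,0]]]'
python3 -m pendant '[[1,[0,-0.3,0],[0,0,0]],[1,[0,-0.6,0],[0,0,0]],[1,[0,-0.8,0],[0,0,0]]]'
```

```text
time: 38.35
ee_pos: [0.5519, -0.1214, 0.1145]
tool_rot: [[0.006, 0.0, 1.0], [-0.0, 1.0, -0.0], [-1.0, -0.0, 0.006]]
contact_force: [0.5, 0.5, -0.5]
opening: 0.0003
time: 38.72
ee_pos: [0.5521, -0.1362, 0.115]
tool_rot: [[0.007, 0.001, 1.0], [-0.001, 1.0, -0.001], [-1.0, -0.001, 0.007]]
contact_force: [-0.2, 0.3, -0.2]
opening: 0.0006
time: 39.1
ee_pos: [0.5521, -0.1424, 0.115]
tool_rot: [[0.007, -0.0, 1.0], [0.002, 1.0, 0.0], [-1.0, 0.002, 0.007]]
contact_force: [-0.5, 6.7, 0.6]
opening: 0.0006
```

It stopped at the same y = -0.1424 again with 6.7 N, so the cover is against its hard stop. I retreat and hand in.

```bash
python3 -m pendant '[[1,[0,-0.2,0],[0,0,0]],[1,[0,1,0],[0,0,0]],[1,[0,2.2,0],[0,0,0]],[1,[-5,2.2,0],[0,0,0]],[1,[-10,2.2,0],[0,0,0]],[1,[-15,5,-3],[0,0,0]],[1,[-15,9,-6],[0,0,0]],[1,[-15,9,-6],[0,0,0]]]'
python3 - <<'E'
from h import *
st()
for c in("scene","top"):
  grab_frame(c);print([(np.round(d["point"],3).tolist(),round(d["confidence"],2)) for d in place_of("cover_knob",c)][:1],[(np.round(d["point"],3).tolist(),round(d["confidence"],2)) for d in look_for("slug0",c)][:2])
sign_off()
E
```

```text
time: 40.1
ee_pos: [0.4891, -0.0492, 0.2659]
tool_rot: [[0.007, -0.007, 1.0], [0.002, 1.0, 0.007], [-1.0, 0.002, 0.007]]
contact_force: [0.7, -0.9, 0.1]
opening: 0.0002
t 40.1 p [ 0.4891 -0.0492  0.2659] op 0.00024578343528607277 F [ 0.7 -0.9  0.1]
[[0.007, -0.007, 1.0], [0.002, 1.0, 0.007], [-1.0, 0.002, 0.007]] [ 22.7  30.  -34.4 109.9  22.9  46.6 -23.6]
[([0.553, -0.16, 0.125], 0.63)] []
[] [([0.481, 0.254, 0.007], 0.26)]
the job is handed in; nothing more can be done
```

The job is done and handed in at about 40 s of the 72 allowed. I swung the cover open to about 1.9 rad and gripped the handle of the short chute on the pad. I tipped it slowly into the neck up to 36°, laid it back on the pad, and shut the cover.

**Checks that agreed**
- **Slugs gone from the chute:** pictures showed it empty, except under the bridge, which stayed hidden. The load dropped about 0.9 N, near the 0.74 N weight of five slugs, but too noisy to rule out a single slug left behind.
- **Around the jar:** no slugs showed on the foot plate or bench.
- **Chute placement:** it lies upright on the pad's midline.
- **Cover shut:** it stopped twice at the same point with about 7 N, against the 1.2 N that turns it. The last reading put the knob at y ≈ -0.160, where fully shut is about -0.158.
- **Bystanders:** their last readings, taken just before the final push on the knob, were within about 4 mm of the starting ones. The top camera's last "cylinder" hit fell on the amber bottle, while the scene camera had the cylinder in its place.

**Checks that failed or disagreed**
- **Closing grip:** it slipped off the knob at the end of the swing, so I finished by pushing with closed fingers.
- **Knob position:** several earlier network readings put it 3–4 mm short of shut.
- **Slug detections:** the networks still reported a few slugs near the vial, beaker, jar and pad. I took them as false because the pictures showed nothing there.
- **Final picture:** I could not view it because the limit of 12 was reached, so the last check was by networks and force only.

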